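# Sauce bottles home in the sloped rack

### The job

Sauce bottles are stored lying cap-down in the sloped wooden rack, so that the sauce runs to the cap. One bottle has hung up part-way down its lane and another still stands on the counter: get them both fully home, the standing one in the empty middle lane, each lying flat in its lane with the end of its cap resting against the low stop. They are glass: lay bottles down without letting them topple or fall, do not ram them against the rack, and leave the third bottle, the jar and the cup where they are.

Things in the scene. Friction and masses are not known exactly. Their poses are not given: they have to be found in the camera images.
- rack: Fixed wooden bottle rack, 186 mm wide, sloping 20 degrees down towards the robot; three cork-lined lanes. Origin: middle lane (empty), centre of its floor at the low stop's face, 30 mm above the counter. x up the slope, y to the left, z square to the floor. Lane floors: z = 0, x = 0 to 215 mm, then open. Lanes 54 mm wide, centres at y = 58, 0, -58 mm. Dividers 4 mm thick, 14 mm high.
- stop_right (a point): Like the rack's origin, same axes, but in the right lane (y = -58 mm): its floor's centre at the stop. The stop is a wall across all lanes, 45 mm high, its face at x = 0; the outer cheeks are 8 mm thick and 24 mm high. A bottle at home reaches from x = 0 (cap end) to 160 mm (base). Bottles do not slide on the cork by themselves: they need a push of 0.2 to 2 N and stay where left.
- bottle_standing_center (a point): Sauce bottle, 0.18 to 0.34 kg, 160 mm long: frosted body 50 x 40 mm in section, 116 mm long, then neck and black round cap (28 mm diameter, 32 mm long). Stands on the counter; goes in the middle lane, where bottles beside it leave 8 mm gaps: fingers fit only above their bases. Point on the axis, 80 mm from base and cap end; z to the cap, y across the 50 mm, x through the 40 mm.
- bottle_standing_tip (a point): Middle of the flat end of the standing bottle's cap, 80 mm beyond its centre point; same axes.
- bottle_stuck_center (a point): A bottle of the same make, lying on a broad (50 mm wide) face in the right lane, cap down the slope, hung up 18 to 36 mm short of the stop. Point on its axis, 80 mm from base and cap end; z from base to cap, y across the 50 mm width, x through the 40 mm thickness.
- bottle_stuck_tip (a point): Middle of the flat end of the cap of the bottle that hung up in the right lane, 80 mm beyond its centre point; same axes.
- bottle_home_center (a point): A third bottle of the same make, already home in the left lane; leave it there. Point on its axis, 80 mm from base and cap end; axes as on the others.
- jar: Closed round jar with a black lid, 70 mm in diameter, 85 mm high, standing on the counter; origin at the centre of its underside, z up. To be left alone.
- cup: White plastic measuring cup, 74 mm in diameter, 78 mm high, with a handle that stands out about 30 mm to its own +y; origin at the centre of its underside, z up. To be left alone.

How it is judged:
By the outcome, as a careful person would: the job done as asked, in the order asked, and still so for the second after the job is handed in, with the robot touching nothing.
It also fails if it takes over 67 s, if anything falls off the work surface, if the arm or the gripper's body presses on something with over 40 N, if the wrist force passes 120 N, or if a joint passes its speed limit or range.

### The arm

A 7-joint arm with a two-finger parallel gripper is mounted at the origin on the work surface. World frame = base frame: x ahead of the robot, y to its left, z up, the work surface at z = 0. Lengths are in m, angles in rad, forces in N, time in s.
With the tool pointing down it reaches from about 0.425 to 0.925 m from the base axis. Payload 6.8 kg.
Tool frame: the origin (TCP) lies on the mounting face of the last link; the fingertips stand 173 mm ahead of it and the grasp point (between the pads) lies 155 mm ahead of it; z points along the fingers, y is the line along which they close (so a half turn about z gives the same grasp; the last joint's range is limited). The gripper opens to 85 mm and grips with 20 to 120 N. Pads are 22 mm wide; open, the fingers measure 114 mm over their backs; the gripper's body (76 mm by 85 mm) begins 54 mm behind the grasp point. The pads swing forward as they close: fully open they stand 13 mm farther back than shut.
Start: joints at [1.204, 0.477, 0.022, 1.555, -0.011, 1.109, -0.083], TCP at [0.173, -0.653, 0.405] pointing down, gripper open.
Joint ranges: [-2.96, 2.96], [-0.34, 2.1], [-1.41, 1.46], [0.24, 2.44], [-1.37, 4.51], [0.17, 1.92], [-2.96, 2.96]. Speed limits (rad/s): [2.39, 2.39, 3.14, 3.14, 3.14, 3.14, 3.14].

### API

Orientations are given as a rotation vector (axis times angle).
In Python, from bench import r gives the robot as it stands.
- The arm moves only by the tool arm_command, never from a script. Its argument "plan" is a list of rows, each an object of numbers: "claw": the closure, from 0 (fully open) to 1 (shut); "tx", "ty", "tz": the shift along the tool's x, y, z in m; "ax", "ay", "az": the turn, a rotation vector about the tool's x, y, z in degrees. A call has exactly 10 rows; each row shifts and turns the commanded pose from where the row before left it, along the tool's axes as they then stand; what a row does not reach is not made up. A row lasts 1/12 s, in which the tool goes at most 41.7 mm and 7.16 degrees, less where a joint would pass 70% of its speed; a pose out of reach is approached as far as the arm can. A call is refused whole if a number of a shift passes 0.0417 or a number of a turn 7.16, either way. A call with a gripper value outside its range is refused whole. The fingers move at their own pace and stop on an object; "squeeze" is the grip in N (left out, the last holds). Time passes only in rows, so rows that do not move let the fingers close, or fill a call up. It gives the time, the measured TCP pose, the force, the opening and the grip force at its end, in the units of the state.
- r.get_obs(): the state, without advancing time (a new reading comes with each control period).
- r.grab_frame(name): name is "scene" or "top" or "wrist"; returns the picture (384x512x3 uint8, red, green, blue); there is no depth.
- r.camera_model(name): a dict with "fx", "fy", "cx", "cy" (pixels), "position" and "orientation" of the camera in the world; the wrist camera has in their place "tool_from_camera" (4x4, takes a point from camera to tool coordinates, whose origin is the TCP and whose axes are the flange's). Camera axes: x right, y up, looking along -z (the intrinsics and any distortion apply to the point x, -y, -z); pixel columns grow to the right and rows downward; lengths in m; the calibration is good to about 2 mm. A picture is of the moment at which its call begins: read the wrist's pose just before it. camera_model takes no time and is no camera call.
- r.hand_in(): hands the job in; it is judged then, once.
Trained networks look in the newest picture that a camera, given by its name, has taken for a name from the list of things; names that differ only in an ending like _2 or _b are one class to them, and where a whole thing is asked for, a point or a joint stands for the part that bears it (a point fixed in the world has none). Each returns a list of dicts, best first, with "confidence" (0 to 1); they miss things now and then, are a little off and sometimes report something else, mostly with a low value. They report only what shows in the picture. A call takes as long as a camera call.
- r.boxes_of(target, camera): "location" ([x, y, z] in m, in the coordinates of the camera as it stood for that picture, good to about 4 mm: the middle of the surface that is visible of it).
- r.tip_of(target, camera): "location" ([x, y, z] in m, in the coordinates of the camera as it stood for that picture, good to about 4 mm: a listed point, or the origin of a listed thing).
The state is a dict: "clock": time; "joints": joint angles; "qvel": joint speeds; "tau": joint torques, N m; "tcp_pos": TCP position; "orientation": TCP orientation; "contact_force": force on the tool from outside, world axes, zero at the start; "moment": the same for the moment, N m; "grip_width": finger opening in m; "gripper_force": force on a finger pad.
Only numpy, scipy, OpenCV 4.12 (cv2) and the standard library are available. Lean on these libraries where they do the work, as an engineer would, in place of code of your own. Each camera call takes 0.05 s, during which the arm holds its last target. There are 200 camera calls.

## Working session

There is one attempt and no reset: what is moved stays moved. The work goes in short steps, Python scripts to look and compute and a tool call to move; the robot and the scene stay as the last step left them, time stands still between calls to the robot, and variables do not carry over. Pictures are saved under pics/ and viewed, at most 10 in all, crops included, and the job is handed in when it is done.

Besides the shell and the picture viewer there is one more tool, called after "Call:" as a command line: name --argument value ..., lists and objects as JSON in quotes. arm_command: Moves the arm, as the interface text tells. Its arguments: {"type":"object","properties":{"plan":{"type":"array","items":{"type":"object","properties":{"claw":{"type":"number"},"tx":{"type":"number"},"ty":{"type":"number"},"tz":{"type":"number"},"ax":{"type":"number"},"ay":{"type":"number"},"az":{"type":"number"}}}},"squeeze":{"type":"number"}},"required":["plan"]}

```bash
ls; mkdir -p pics; cat > h.py <<'E'
from bench import r
import numpy as np, cv2
from scipy.spatial.transform import Rotation as R
def cam(name):
    m=r.camera_model(name)
    if 'tool_from_camera' in m:
        o=r.get_obs(); T=np.eye(4); T[:3,:3]=R.from_rotvec(o['orientation']).as_matrix(); T[:3,3]=o['tcp_pos']
        return T@np.array(m['tool_from_camera'])
    T=np.eye(4); q=np.array(m['orientation'],float)
    T[:3,:3]=R.from_rotvec(q).as_matrix() if q.size==3 else (R.from_quat(q).as_matrix() if q.size==4 else q)
    T[:3,3]=m['position']; return T
def find(t,c,T,f='tip_of'):
    return [(round(d['confidence'],2),np.round(T[:3,:3]@np.array(d['location'])+T[:3,3],4)) for d in getattr(r,f)(t,c)[:2]]
def px(name,P):
    m=r.camera_model(name);T=cam(name);p=T[:3,:3].T@(np.array(P)-T[:3,3]);return m['cx']+m['fx']*p[0]/-p[2], m['cy']+m['fy']*p[1]/p[2]
def save(n,f): cv2.imwrite('pics/'+f,cv2.cvtColor(n,cv2.COLOR_RGB2BGR))
E
python3 - <<'E'
from h import *
print(r.camera_model('scene')); print(r.camera_model('top')); o=r.get_obs();print(o)
ims=[]
for c in['scene','top']:
    T=cam(c); im=r.grab_frame(c); save(im,c+'0.png')
    for t in['rack','stop_right','bottle_standing_center','bottle_standing_tip','bottle_stuck_center','bottle_stuck_tip','bottle_home_center','jar','cup']:
        print(c,t,find(t,c,T))
E
```

```text
pics
{'fx': 354.91383559865886, 'fy': 354.91383559865886, 'cx': 255.47504304366208, 'cy': 191.34769205554386, 'position': array([0.93462825, 0.16735889, 0.66163673]), 'orientation': array([0.48238762, 0.6359641 , 1.75514516])}
{'fx': 352.28343991016817, 'fy': 352.28343991016817, 'cx': 254.51726566442713, 'cy': 198.22452435276375, 'position': array([0.42480435, 0.06952181, 0.91632905]), 'orientation': array([ 0.06848193, -0.07121161, -1.57418481])}
{'clock': 0.0, 'joints': array([ 1.20387651,  0.47778916,  0.0223741 ,  1.55649649, -0.01149876,
        1.10925922, -0.08310455]), 'qvel': array([ 3.31102945e-04, -2.02599304e-03, -5.01344880e-04,  1.19344293e-05,
       -1.02304609e-03,  1.83346021e-03,  2.11136527e-04]), 'tau': array([ 4.98897589e-04, -5.96445322e+01,  1.60808779e+00, -2.81204438e+01,
        1.24809542e-02,  9.42626910e-03,  3.84603309e-07]), 'tcp_pos': array([ 0.17267485, -0.65224306,  0.4037144 ]), 'orientation': array([-3.11355857e+00, -4.05168554e-01,  6.05470911e-04]), 'contact_force': array([ 0.62016601, -0.04344809,  0.54284316]), 'moment': array([-0.00142481,  0
[... 803 characters left out ...]
p rack [(0.95, array([ 0.3961, -0.1725,  0.0262]))]
top stop_right [(0.57, array([ 0.3981, -0.2291,  0.0286]))]
top bottle_standing_center [(0.89, array([0.4636, 0.3382, 0.0786]))]
top bottle_standing_tip [(0.64, array([0.4645, 0.3343, 0.1584]))]
top bottle_stuck_center [(0.97, array([ 0.4869, -0.2246,  0.0863])), (0.66, array([5.828e-01, 1.336e-01, 1.000e-04]))]
top bottle_stuck_tip [(0.83, array([ 0.4135, -0.2332,  0.0596])), (0.25, array([ 0.3955, -0.1704,  0.0252]))]
top bottle_home_center []
top jar [(0.95, array([0.5818, 0.1301, 0.0021])), (0.74, array([ 0.3973, -0.1706,  0.0249]))]
top cup [(0.8, array([ 6.002e-01,  3.100e-01, -6.000e-04])), (0.39, array([ 0.416 , -0.2325,  0.0596]))]
```

View pics/scene0.png

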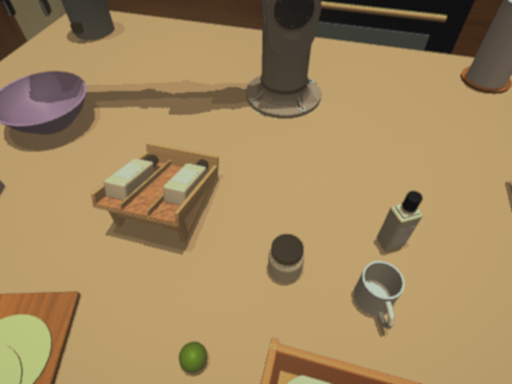

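View pics/top0.png

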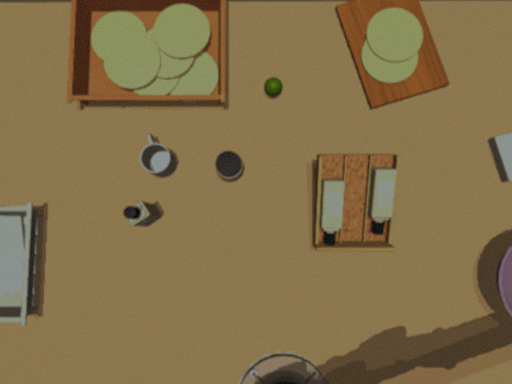

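The scene view shows the rack with the home bottle at about (130,178), the stuck bottle at (185,183) and the empty lane between them. It also shows the standing bottle at (400,225), with the cup at (380,290) and the jar at (287,255). The top view agrees, and the rack's axes lie almost along world x and y. Next I'll write a motion helper and find where the wrist camera sits.

```bash
cat >> h.py <<'E'
from scipy.linalg import logm
def pose(p,Rm): T=np.eye(4);T[:3,:3]=Rm;T[:3,3]=p;return T
def now():
    o=r.get_obs(); return pose(o['tcp_pos'],R.from_rotvec(o['orientation']).as_matrix())
def rot(z,x):
    "tool axes from tool z and approximate tool x"
    z=np.array(z,float)/np.linalg.norm(z);x=np.array(x,float);x-=x@z*z;x/=np.linalg.norm(x);return np.c_[x,np.cross(z,x),z]
def tip(p,Rm,l=.173): return pose(np.array(p)-l*Rm[:,2],Rm)   # TCP pose with the fingertip at p
def screw(T0,T1,n=None):
    """n equal rows (body screw) from T0 to T1"""
    D=np.linalg.inv(T0)@T1; L=np.real(logm(D))
    w=np.array([L[2,1],L[0,2],L[1,0]])
    k=n or int(max(np.degrees(np.abs(w)).max()/6.8,np.abs(L[:3,3]).max()/.036))+1
    from scipy.linalg import expm
    E=expm(L/k); return k,np.round(E[:3,3],4),np.round(np.degrees(w/k),2)
def st():
    o=r.get_obs(); T=now(); print('t',round(o['clock'],2),'q',np.round(o['joints'],2),'p',np.round(T[:3,3],4),'tip',np.round(T[:3,3]+.173*T[:3,2],4),'x',np.round(T[:3,0],3),'z',np.round(T[:3,2],3),'F',np.round(o['contact_force'],1),'w',round(o['grip_width'],4),round(o['gripper_force'],1))
E
python3 - <<'E'
from h import *
print(np.round(r.camera_model('wrist')['tool_from_camera'],3), r.camera_model('wrist')['fx']); st()
s=20
for sg in (1,-1):
  for nm,p in(('above',(.56,-.18,.25)),):
    T=tip(p,rot([np.sin(np.radians(s)),0,-np.cos(np.radians(s))],[sg,0,0]))
    print(sg,screw(now(),T))
E
```

```text
[[-0.001  0.952  0.306  0.078]
 [ 1.     0.     0.002  0.002]
 [ 0.001  0.306 -0.952  0.03 ]
 [ 0.     0.     0.     1.   ]] 266.25571982116037
t 1.0 q [ 1.2   0.48  0.02  1.56 -0.01  1.11 -0.08] p [ 0.1728 -0.6525  0.4047] tip [ 0.1728 -0.6525  0.2317] x [ 0.967  0.256 -0.   ] z [-0. -0. -1.] F [-0.4  0.   1.3] w 0.0853 0.0
1 (12, array([ 0.0326, -0.0353,  0.0043]), array([-0.22,  1.66,  1.22]))
-1 (24, array([ 0.0271,  0.0216, -0.0027]), array([-1.2 , -0.16, -6.79]))
```

```bash
python3 - <<'E'
from h import *
T=tip((.57,-.2,.25),rot([np.sin(np.radians(20)),0,-np.cos(np.radians(20))],[1,0,0]))
print(screw(now(),T,20))
E
```

```text
(20, array([ 0.0198, -0.0202,  0.0028]), array([-0.13,  0.99,  0.73]))
```

Call:
arm_command --plan '[{"claw":1,"tx":0.0198,"ty":-0.0202,"tz":0.0028,"ax":-0.13,"ay":0.99,"az":0.73},{"claw":1,"tx":0.0198,"ty":-0.0202,"tz":0.0028,"ax":-0.13,"ay":0.99,"az":0.73},{"claw":1,"tx":0.0198,"ty":-0.0202,"tz":0.0028,"ax":-0.13,"ay":0.99,"az":0.73},{"claw":1,"tx":0.0198,"ty":-0.0202,"tz":0.0028,"ax":-0.13,"ay":0.99,"az":0.73},{"claw":1,"tx":0.0198,"ty":-0.0202,"tz":0.0028,"ax":-0.13,"ay":0.99,"az":0.73},{"claw":1,"tx":0.0198,"ty":-0.0202,"tz":0.0028,"ax":-0.13,"ay":0.99,"az":0.73},{"claw":1,"tx":0.0198,"ty":-0.0202,"tz":0.0028,"ax":-0.13,"ay":0.99,"az":0.73},{"claw":1,"tx":0.0198,"ty":-0.0202,"tz":0.0028,"ax":-0.13,"ay":0.99,"az":0.73},{"claw":1,"tx":0.0198,"ty":-0.0202,"tz":0.0028,"ax":-0.13,"ay":0.99,"az":0.73},{"claw":1,"tx":0.0198,"ty":-0.0202,"tz":0.0028,"ax":-0.13,"ay":0.99,"az":0.73}]'

```text
clock: 1.83
tcp_pos: [0.3282, -0.4138, 0.391]
orientation: [3.123, 0.204, 0.275]
contact_force: [-0.2, 0.1, 0.1]
grip_width: 0.0001
gripper_force: 0.0
```

Call:
arm_command --plan '[{"claw":1,"tx":0.0198,"ty":-0.0202,"tz":0.0028,"ax":-0.13,"ay":0.99,"az":0.73},{"claw":1,"tx":0.0198,"ty":-0.0202,"tz":0.0028,"ax":-0.13,"ay":0.99,"az":0.73},{"claw":1,"tx":0.0198,"ty":-0.0202,"tz":0.0028,"ax":-0.13,"ay":0.99,"az":0.73},{"claw":1,"tx":0.0198,"ty":-0.0202,"tz":0.0028,"ax":-0.13,"ay":0.99,"az":0.73},{"claw":1,"tx":0.0198,"ty":-0.0202,"tz":0.0028,"ax":-0.13,"ay":0.99,"az":0.73},{"claw":1,"tx":0.0198,"ty":-0.0202,"tz":0.0028,"ax":-0.13,"ay":0.99,"az":0.73},{"claw":1,"tx":0.0198,"ty":-0.0202,"tz":0.0028,"ax":-0.13,"ay":0.99,"az":0.73},{"claw":1,"tx":0.0198,"ty":-0.0202,"tz":0.0028,"ax":-0.13,"ay":0.99,"az":0.73},{"claw":1,"tx":0.0198,"ty":-0.0202,"tz":0.0028,"ax":-0.13,"ay":0.99,"az":0.73},{"claw":1,"tx":0.0198,"ty":-0.0202,"tz":0.0028,"ax":-0.13,"ay":0.99,"az":0.73}]'

```text
clock: 2.67
tcp_pos: [0.5116, -0.1981, 0.4117]
orientation: [3.094, 0.001, 0.545]
contact_force: [0.7, -1.0, 0.3]
grip_width: -0.0
gripper_force: 0.0
```

```bash
python3 - <<'E'
from h import *
st(); c='wrist';T=cam(c);m=r.camera_model(c);print({k:v for k,v in m.items() if k!='tool_from_camera'})
im=r.grab_frame(c); save(im,'w1.png'); save(cv2.resize(im,(800,600),interpolation=cv2.INTER_CUBIC),'w1b.png'); np.save('w1T.npy',T)
for t in['rack','stop_right','bottle_stuck_center','bottle_stuck_tip','bottle_home_center']: print(t,find(t,c,T))
st()
E
```

```text
t 2.67 q [ 0.5   0.21 -0.25  1.95 -0.06  0.65 -1.26] p [ 0.5116 -0.1981  0.4117] tip [ 0.5707 -0.1982  0.2491] x [0.94  0.001 0.342] z [ 0.342 -0.    -0.94 ] F [ 0.7 -1.   0.3] w -0.0 0.0
{'fx': 266.25571982116037, 'fy': 266.25571982116037, 'cx': 253.03269092246634, 'cy': 193.90010849751255}
rack []
stop_right []
bottle_stuck_center []
bottle_stuck_tip [(0.45, array([ 0.4667, -0.1153,  0.0735]))]
bottle_home_center [(0.57, array([ 0.4659, -0.1104,  0.0788]))]
t 2.97 q [ 0.5   0.21 -0.25  1.96 -0.07  0.65 -1.26] p [ 0.5102 -0.2003  0.4111] tip [ 0.569  -0.2005  0.2484] x [0.941 0.    0.34 ] z [ 0.34  -0.001 -0.941] F [-0.4  0.   0.2] w 0.0001 0.0
```

View pics/w1b.png

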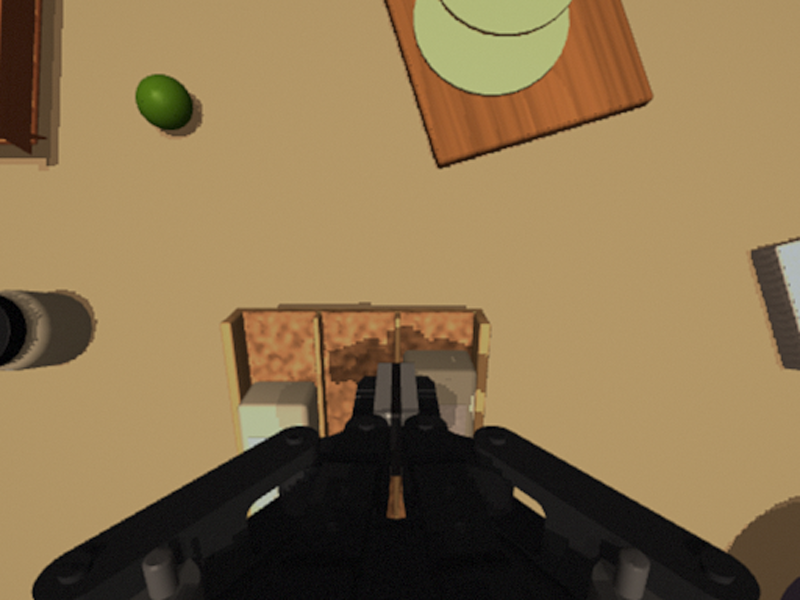

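The rack's upper end is at zoomed row ~312. The dividers are at columns ~318 and 398, the stuck bottle's base edge at ~(440,352) and the home bottle's at ~(280,385). I'll enlarge this area to read the corners.

```bash
python3 - <<'E'
import cv2,numpy as np
a=cv2.imread('pics/w1.png')[188:268,135:325]; t=cv2.imread('pics/top0.png')[145:257,300:410]
A=cv2.resize(a,None,fx=4,fy=4,interpolation=cv2.INTER_CUBIC)
B=cv2.resize(cv2.imread('pics/top0.png')[195:235,115:185],None,fx=4,fy=4,interpolation=cv2.INTER_CUBIC)
C=cv2.resize(cv2.imread('pics/scene0.png')[180:255,370:430],None,fx=3,fy=3,interpolation=cv2.INTER_CUBIC)
M=np.zeros((560,800,3),np.uint8);M[:320,:760]=A;M[330:490,:280]=B;M[330:555,300:480]=C
cv2.imwrite('pics/m1.png',M)
E
```

```text
(no output)
```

View pics/m1.png

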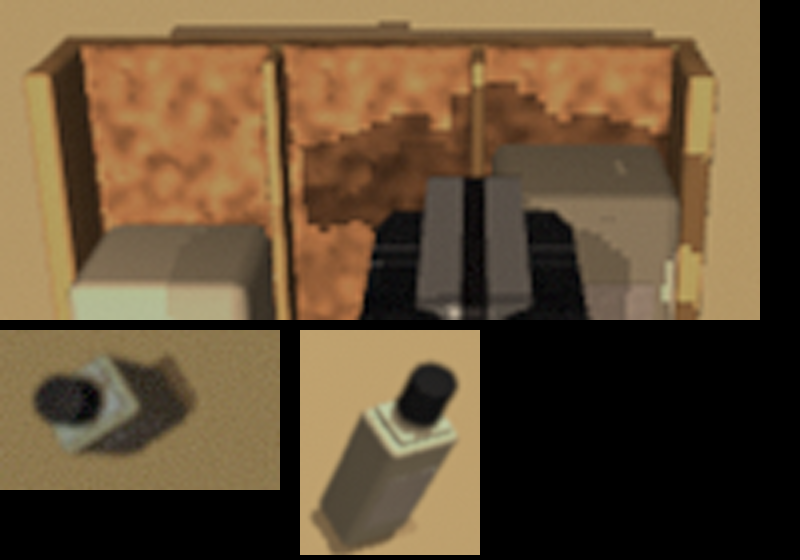

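```bash
cat >> h.py <<'E'
def Rr(yaw,s=np.radians(20)):
    c,sn=np.cos(yaw),np.sin(yaw); X=np.array([c*np.cos(s),sn*np.cos(s),np.sin(s)]);Y=np.array([-sn,c,0]);return np.c_[X,Y,np.cross(X,Y)]
def proj(m,T,P):
    p=(np.atleast_2d(P)-T[:3,3])@T[:3,:3]; return np.c_[m['cx']-m['fx']*p[:,0]/p[:,2], m['cy']+m['fy']*p[:,1]/p[:,2]]
E
python3 - <<'E'
from h import *
from scipy.optimize import least_squares
m=r.camera_model('wrist'); T=np.load('w1T.npy'); T=cam('wrist')
L=np.array([[.215,.093,.024],[.215,.085,.024],[.215,-.085,.024],[.215,-.093,.024],[.215,.029,.014],[.215,-.029,.014]])
q=np.array([[28,70],[50,72],[688,72],[714,74],[269,53],[478,52]])/4+[135,188]
f=lambda v:(proj(m,T,np.r_[v[:2],.03]+L@Rr(v[2]).T)-q).ravel()
s=least_squares(f,[.398,-.172,0]); print(s.x,np.round(s.fun.reshape(-1,2),1))
v=s.x; Rk=Rr(v[2]);o=np.r_[v[:2],.03]
# stuck / home base top edge, z=40: pixel row -> rack x
for name,pts,y in(('stuck',[(495,148),(662,148)],-.058),('home',[(115,228),(262,228)],.058)):
    for p in pts:
        u=np.array(p)/4+[135,188]; d=T[:3,:3]@np.array([(u[0]-m['cx'])/m['fx'],-(u[1]-m['cy'])/m['fy'],-1]); n=Rk[:,2]
        k=((o+.038*n-T[:3,3])@n)/(d@n); print(name,np.round(Rk.T@(T[:3,3]+k*d-o),4))
st()
E
```

```text
[ 0.39884659 -0.17416992 -0.00392897] [[-1.8 -0.3]
 [ 0.2 -0.8]
 [ 0.3 -0.3]
 [ 1.3 -0.8]
 [-0.3  0.9]
 [ 0.2  1.3]]
stuck [ 0.1988 -0.0332  0.038 ]
stuck [ 0.1989 -0.0763  0.038 ]
home [0.1753 0.0674 0.038 ]
home [0.1754 0.0284 0.038 ]
t 2.97 q [ 0.5   0.21 -0.25  1.96 -0.07  0.65 -1.26] p [ 0.5102 -0.2003  0.4111] tip [ 0.569  -0.2005  0.2484] x [0.941 0.    0.34 ] z [ 0.34  -0.001 -0.941] F [-0.4  0.   0.2] w 0.0001 0.0
```

```bash
cat >> h.py <<'E'
O=np.array([.3983,-.1738,.03]); YAW=-.003; RK=Rr(YAW)
def rk(p): return O+RK@np.array(p)
def tor(): T=now(); return np.round(RK.T@(T[:3,3]+.173*T[:3,2]-O),4)
E
python3 - <<'E'
from h import *
Rm=rot(-RK[:,2],RK[:,0]); print(tor())
A=tip(rk([.205,-.058,.07]),Rm);B=tip(rk([.205,-.058,.018]),Rm)
print(screw(now(),A,7)); print(screw(A,B,3))
E
```

```text
[ 0.2352 -0.0262  0.1468]
(7, array([-0.0044,  0.0045,  0.011 ]), array([-0.  ,  0.02,  0.02]))
(3, array([ 0.    , -0.    ,  0.0173]), array([-0., -0.,  0.]))
```

Call:
arm_command --plan '[{"claw":1,"tx":-0.0051,"ty":0.0053,"tz":0.0128},{"claw":1,"tx":-0.0051,"ty":0.0053,"tz":0.0128},{"claw":1,"tx":-0.0051,"ty":0.0053,"tz":0.0128},{"claw":1,"tx":-0.0051,"ty":0.0053,"tz":0.0128},{"claw":1,"tx":-0.0051,"ty":0.0053,"tz":0.0128},{"claw":1,"tx":-0.0051,"ty":0.0053,"tz":0.0128},{"claw":1,"tz":0.0173},{"claw":1,"tz":0.0173},{"claw":1,"tz":0.0173},{"claw":1}]'

```text
invalid input at $.plan[0]: expected keys claw, tx, ty, tz, ax, ay, az
```

```bash
python3 - <<'E'
from h import *
st();print(tor()); c='top';T=cam(c);r.grab_frame(c);print(find('bottle_stuck_tip',c,T),find('bottle_stuck_center',c,T))
E
```

```text
t 2.97 q [ 0.5   0.21 -0.25  1.96 -0.07  0.65 -1.26] p [ 0.5102 -0.2003  0.4111] tip [ 0.569  -0.2005  0.2484] x [0.941 0.    0.34 ] z [ 0.34  -0.001 -0.941] F [-0.4  0.   0.2] w 0.0001 0.0
[ 0.2352 -0.0262  0.1468]
[(0.74, array([ 0.4173, -0.2309,  0.0595]))] [(0.67, array([ 0.4885, -0.2214,  0.0851])), (0.58, array([ 0.3968, -0.1733,  0.0271]))]
```

Call:
arm_command --plan '[{"claw":1,"tx":-0.0051,"ty":0.0053,"tz":0.0128,"ax":0,"ay":0,"az":0},{"claw":1,"tx":-0.0051,"ty":0.0053,"tz":0.0128,"ax":0,"ay":0,"az":0},{"claw":1,"tx":-0.0051,"ty":0.0053,"tz":0.0128,"ax":0,"ay":0,"az":0},{"claw":1,"tx":-0.0051,"ty":0.0053,"tz":0.0128,"ax":0,"ay":0,"az":0},{"claw":1,"tx":-0.0051,"ty":0.0053,"tz":0.0128,"ax":0,"ay":0,"az":0},{"claw":1,"tx":-0.0051,"ty":0.0053,"tz":0.0128,"ax":0,"ay":0,"az":0},{"claw":1,"tx":0,"ty":0,"tz":0.0173,"ax":0,"ay":0,"az":0},{"claw":1,"tx":0,"ty":0,"tz":0.0173,"ax":0,"ay":0,"az":0},{"claw":1,"tx":0,"ty":0,"tz":0.0173,"ax":0,"ay":0,"az":0},{"claw":1,"tx":0,"ty":0,"tz":0,"ax":0,"ay":0,"az":0}]'

```text
clock: 3.95
tcp_pos: [0.5253, -0.2313, 0.277]
orientation: [-3.094, -0.001, -0.536]
contact_force: [-0.3, 0.3, -0.1]
grip_width: 0.0002
gripper_force: 0.0
```

```bash
python3 - <<'E'
from h import *
st();print(tor())
E
```

```text
t 3.95 q [ 0.52  0.43 -0.23  2.01 -0.05  0.39 -1.2 ] p [ 0.5253 -0.2313  0.277 ] tip [ 0.5835 -0.2311  0.1141] x [0.942 0.    0.337] z [ 0.337  0.001 -0.942] F [-0.3  0.3 -0.1] w 0.0002 0.0
[ 0.203  -0.0568  0.0156]
```

Call:
arm_command --plan '[{"claw":1,"tx":-0.0025,"ty":0,"tz":0,"ax":0,"ay":0,"az":0},{"claw":1,"tx":-0.0025,"ty":0,"tz":0,"ax":0,"ay":0,"az":0},{"claw":1,"tx":-0.0025,"ty":0,"tz":0,"ax":0,"ay":0,"az":0},{"claw":1,"tx":-0.0025,"ty":0,"tz":0,"ax":0,"ay":0,"az":0},{"claw":1,"tx":-0.0025,"ty":0,"tz":0,"ax":0,"ay":0,"az":0},{"claw":1,"tx":-0.0025,"ty":0,"tz":0,"ax":0,"ay":0,"az":0},{"claw":1,"tx":-0.0025,"ty":0,"tz":0,"ax":0,"ay":0,"az":0},{"claw":1,"tx":-0.0025,"ty":0,"tz":0,"ax":0,"ay":0,"az":0},{"claw":1,"tx":-0.0025,"ty":0,"tz":0,"ax":0,"ay":0,"az":0},{"claw":1,"tx":-0.0015,"ty":0,"tz":0,"ax":0,"ay":0,"az":0}]'

```text
clock: 4.78
tcp_pos: [0.5031, -0.2312, 0.2717]
orientation: [3.094, 0.002, 0.543]
contact_force: [0.6, -0.6, 1.2]
grip_width: 0.0
gripper_force: 0.6
```

Call:
arm_command --plan '[{"claw":1,"tx":-0.0008,"ty":0,"tz":0,"ax":0,"ay":0,"az":0},{"claw":1,"tx":-0.0008,"ty":0,"tz":0,"ax":0,"ay":0,"az":0},{"claw":1,"tx":-0.0005,"ty":0,"tz":0,"ax":0,"ay":0,"az":0},{"claw":1,"tx":-0.0005,"ty":0,"tz":0,"ax":0,"ay":0,"az":0},{"claw":1,"tx":-0.0005,"ty":0,"tz":0,"ax":0,"ay":0,"az":0},{"claw":1,"tx":-0.0005,"ty":0,"tz":0,"ax":0,"ay":0,"az":0},{"claw":1,"tx":-0.0005,"ty":0,"tz":0,"ax":0,"ay":0,"az":0},{"claw":1,"tx":0,"ty":0,"tz":0,"ax":0,"ay":0,"az":0},{"claw":1,"tx":0,"ty":0,"tz":0,"ax":0,"ay":0,"az":0},{"claw":1,"tx":0,"ty":0,"tz":0,"ax":0,"ay":0,"az":0}]'

```text
clock: 5.62
tcp_pos: [0.4995, -0.2312, 0.2703]
orientation: [3.094, 0.002, 0.543]
contact_force: [0.5, 0.6, 0.2]
grip_width: -0.0003
gripper_force: 0.2
```

```bash
python3 - <<'E'
from h import *
st();print(tor()); c='top';T=cam(c);r.grab_frame(c);print(find('bottle_stuck_tip',c,T),find('bottle_stuck_center',c,T))
E
```

```text
t 5.62 q [ 0.55  0.41 -0.24  2.07 -0.06  0.35 -1.17] p [ 0.4995 -0.2312  0.2703] tip [ 0.5584 -0.2312  0.1076] x [0.94  0.001 0.34 ] z [ 0.34 -0.   -0.94] F [0.5 0.6 0.2] w -0.0003 0.2
[ 0.1772 -0.0569  0.0181]
[(0.78, array([ 0.3933, -0.2298,  0.0517]))] [(0.72, array([ 0.4674, -0.2246,  0.0782])), (0.6, array([ 0.6025,  0.3117, -0.0028]))]
```

Call:
arm_command --plan '[{"claw":1,"tx":-0.0003,"ty":0,"tz":0,"ax":0,"ay":0,"az":0},{"claw":1,"tx":-0.0003,"ty":0,"tz":0,"ax":0,"ay":0,"az":0},{"claw":1,"tx":-0.0003,"ty":0,"tz":0,"ax":0,"ay":0,"az":0},{"claw":1,"tx":-0.0003,"ty":0,"tz":0,"ax":0,"ay":0,"az":0},{"claw":1,"tx":-0.0003,"ty":0,"tz":0,"ax":0,"ay":0,"az":0},{"claw":1,"tx":-0.0003,"ty":0,"tz":0,"ax":0,"ay":0,"az":0},{"claw":1,"tx":-0.0003,"ty":0,"tz":0,"ax":0,"ay":0,"az":0},{"claw":1,"tx":-0.0003,"ty":0,"tz":0,"ax":0,"ay":0,"az":0},{"claw":1,"tx":-0.0003,"ty":0,"tz":0,"ax":0,"ay":0,"az":0},{"claw":1,"tx":-0.0003,"ty":0,"tz":0,"ax":0,"ay":0,"az":0}]'

```text
clock: 6.6
tcp_pos: [0.4968, -0.2312, 0.2693]
orientation: [3.094, 0.002, 0.543]
contact_force: [0.4, 0.3, 0.3]
grip_width: 0.0001
gripper_force: 0.2
```

Call:
arm_command --plan '[{"claw":1,"tx":-0.0003,"ty":0,"tz":0,"ax":0,"ay":0,"az":0},{"claw":1,"tx":-0.0003,"ty":0,"tz":0,"ax":0,"ay":0,"az":0},{"claw":1,"tx":-0.0003,"ty":0,"tz":0,"ax":0,"ay":0,"az":0},{"claw":1,"tx":-0.0003,"ty":0,"tz":0,"ax":0,"ay":0,"az":0},{"claw":1,"tx":-0.0003,"ty":0,"tz":0,"ax":0,"ay":0,"az":0},{"claw":1,"tx":-0.0003,"ty":0,"tz":0,"ax":0,"ay":0,"az":0},{"claw":1,"tx":-0.0003,"ty":0,"tz":0,"ax":0,"ay":0,"az":0},{"claw":1,"tx":-0.0003,"ty":0,"tz":0,"ax":0,"ay":0,"az":0},{"claw":1,"tx":-0.0003,"ty":0,"tz":0,"ax":0,"ay":0,"az":0},{"claw":1,"tx":-0.0003,"ty":0,"tz":0,"ax":0,"ay":0,"az":0}]'

```text
clock: 7.43
tcp_pos: [0.4943, -0.2312, 0.2685]
orientation: [3.093, 0.002, 0.544]
contact_force: [2.7, -1.4, -0.9]
grip_width: 0.0002
gripper_force: 1.0
```

```bash
python3 - <<'E'
from h import *
st();print(tor()); c='top';T=cam(c);im=r.grab_frame(c);save(im,'top2.png');print(find('bottle_stuck_tip',c,T),find('bottle_stuck_center',c,T),find('bottle_home_center',c,T))
c='scene';T=cam(c);im=r.grab_frame(c);save(im,'scene2.png');print(find('bottle_stuck_tip',c,T),find('bottle_stuck_center',c,T),find('bottle_home_center',c,T))
E
```

```text
t 7.43 q [ 0.56  0.4  -0.25  2.08 -0.06  0.34 -1.17] p [ 0.4943 -0.2312  0.2685] tip [ 0.5534 -0.2312  0.1059] x [0.94  0.002 0.341] z [ 0.341 -0.    -0.94 ] F [ 2.7 -1.4 -0.9] w 0.0002 1.0
[ 0.1718 -0.057   0.0182]
[(0.9, array([ 0.3888, -0.2296,  0.051 ]))] [(0.79, array([ 0.4636, -0.2266,  0.0773]))] [(0.8, array([ 0.4661, -0.1091,  0.0766])), (0.24, array([ 0.4638, -0.2276,  0.0762]))]
[(0.63, array([ 0.3934, -0.2263,  0.0479]))] [(0.93, array([ 0.4636, -0.2284,  0.0729]))] [(0.85, array([ 0.4732, -0.1165,  0.0715])), (0.7, array([ 0.3921, -0.2253,  0.0472]))]
```

Call:
arm_command --plan '[{"claw":1,"tx":-0.0002,"ty":0,"tz":0,"ax":0,"ay":0,"az":0},{"claw":1,"tx":-0.0002,"ty":0,"tz":0,"ax":0,"ay":0,"az":0},{"claw":1,"tx":-0.0002,"ty":0,"tz":0,"ax":0,"ay":0,"az":0},{"claw":1,"tx":-0.0002,"ty":0,"tz":0,"ax":0,"ay":0,"az":0},{"claw":1,"tx":0,"ty":0,"tz":0,"ax":0,"ay":0,"az":0},{"claw":1,"tx":0,"ty":0,"tz":0,"ax":0,"ay":0,"az":0},{"claw":1,"tx":0,"ty":0,"tz":0,"ax":0,"ay":0,"az":0},{"claw":1,"tx":0,"ty":0,"tz":0,"ax":0,"ay":0,"az":0},{"claw":1,"tx":0,"ty":0,"tz":0,"ax":0,"ay":0,"az":0},{"claw":1,"tx":0,"ty":0,"tz":0,"ax":0,"ay":0,"az":0}]'

```text
clock: 8.67
tcp_pos: [0.494, -0.2312, 0.2686]
orientation: [3.093, 0.003, 0.546]
contact_force: [5.0, -0.4, 0.9]
grip_width: 0.0002
gripper_force: 2.6
```

```bash
python3 - <<'E'
from h import *
def hit(c,u,z):
    m=r.camera_model(c);T=cam(c);d=T[:3,:3]@np.array([(u[0]-m['cx'])/m['fx'],-(u[1]-m['cy'])/m['fy'],-1]);return (T[:3,3]+(z-T[2,3])/d[2]*d)[:2]
P=[hit('scene',((a-300)/3+370,(b-330)/3+180),.114) for a,b in((365,405),(420,455),(455,433))]
print(np.round(P,4)); 
for i in(0,1): d=P[i+1]-P[i]; print(np.linalg.norm(d),np.degrees(np.arctan2(d[1],d[0])))
print('ctr',(P[0]+P[2])/2)
Q=[hit('top',(a/4+115,(b-330)/4+195),.114) for a,b in((104,354),(139,405),(76,452))]
print(np.round(Q,4)); 
for i in(0,1): d=Q[i+1]-Q[i]; print(np.linalg.norm(d),np.degrees(np.arctan2(d[1],d[0])))
print('ctr',(Q[0]+Q[2])/2)
E
```

```text
[[0.4589 0.3101]
 [0.4903 0.3443]
 [0.4669 0.3657]]
0.04645496101383424 47.43843312653581
0.03177779519784511 137.5547964469085
ctr [0.46286493 0.33791735]
[[0.4911 0.3272]
 [0.4619 0.3066]
 [0.4354 0.3418]]
0.03575076854172891 -144.79833394365716
0.04402644701466481 127.02502158395319
ctr [0.46323043 0.33451138]
```

Call:
arm_command --plan '[{"claw":1,"tx":0.004,"ty":0,"tz":0,"ax":0,"ay":0,"az":0},{"claw":1,"tx":0.006,"ty":0,"tz":0,"ax":0,"ay":0,"az":0},{"claw":1,"tx":0,"ty":0,"tz":-0.02,"ax":0,"ay":0,"az":0},{"claw":1,"tx":0,"ty":0,"tz":-0.03,"ax":0,"ay":0,"az":0},{"claw":1,"tx":0,"ty":0,"tz":-0.03,"ax":0,"ay":0,"az":0},{"claw":1,"tx":0,"ty":0,"tz":-0.03,"ax":0,"ay":0,"az":0},{"claw":0.5,"tx":0,"ty":0,"tz":-0.03,"ax":0,"ay":0,"az":0},{"claw":0,"tx":0,"ty":0,"tz":-0.03,"ax":0,"ay":0,"az":0},{"claw":0,"tx":0,"ty":0,"tz":-0.01,"ax":0,"ay":0,"az":0},{"claw":0,"tx":0,"ty":0,"tz":0,"ax":0,"ay":0,"az":0}]'

```text
clock: 9.5
tcp_pos: [0.4411, -0.2315, 0.4432]
orientation: [3.091, 0.001, 0.548]
contact_force: [1.3, -0.1, -0.3]
grip_width: 0.0481
gripper_force: 0.0
```

```bash
python3 - <<'E'
from h import *
st();print(tor())
a=np.radians(40);h=np.array([np.cos(a),np.sin(a),0]);l=np.radians(30)
z=np.sin(l)*h-np.cos(l)*np.array([0,0,1]); Rm=rot(z,h)
print(screw(now(),tip(np.r_[.49*np.cos(a-.07),.49*np.sin(a-.07),.25],Rm)),screw(now(),tip(np.r_[.49*np.cos(a-.07),.49*np.sin(a-.07),.25],Rm),20))
E
```

```text
t 9.5 q [ 0.67  0.09 -0.28  2.01 -0.16  0.72 -1.08] p [ 0.4411 -0.2315  0.4432] tip [ 0.5005 -0.232   0.2808] x [0.939 0.001 0.344] z [ 0.344 -0.003 -0.939] F [ 1.3 -0.1 -0.3] w 0.0481 0.0
[ 0.182  -0.0579  0.2006]
(14, array([ 0.0014, -0.0346,  0.0044]), array([ 1.22,  0.68, -2.59])) (20, array([ 0.0011, -0.0242,  0.0032]), array([ 0.86,  0.48, -1.81]))
```

Call:
arm_command --plan '[{"claw":0,"tx":0.0011,"ty":-0.0242,"tz":0.0032,"ax":0.86,"ay":0.48,"az":-1.81},{"claw":0,"tx":0.0011,"ty":-0.0242,"tz":0.0032,"ax":0.86,"ay":0.48,"az":-1.81},{"claw":0,"tx":0.0011,"ty":-0.0242,"tz":0.0032,"ax":0.86,"ay":0.48,"az":-1.81},{"claw":0,"tx":0.0011,"ty":-0.0242,"tz":0.0032,"ax":0.86,"ay":0.48,"az":-1.81},{"claw":0,"tx":0.0011,"ty":-0.0242,"tz":0.0032,"ax":0.86,"ay":0.48,"az":-1.81},{"claw":0,"tx":0.0011,"ty":-0.0242,"tz":0.0032,"ax":0.86,"ay":0.48,"az":-1.81},{"claw":0,"tx":0.0011,"ty":-0.0242,"tz":0.0032,"ax":0.86,"ay":0.48,"az":-1.81},{"claw":0,"tx":0.0011,"ty":-0.0242,"tz":0.0032,"ax":0.86,"ay":0.48,"az":-1.81},{"claw":0,"tx":0.0011,"ty":-0.0242,"tz":0.0032,"ax":0.86,"ay":0.48,"az":-1.81},{"claw":0,"tx":0.0011,"ty":-0.0242,"tz":0.0032,"ax":0.86,"ay":0.48,"az":-1.81}]'

```text
clock: 10.33
tcp_pos: [0.4241, 0.0136, 0.4166]
orientation: [-2.933, -0.522, -0.642]
contact_force: [0.0, 0.1, 0.9]
grip_width: 0.0855
gripper_force: 0.0
```

Call:
arm_command --plan '[{"claw":0,"tx":0.0011,"ty":-0.0242,"tz":0.0032,"ax":0.86,"ay":0.48,"az":-1.81},{"claw":0,"tx":0.0011,"ty":-0.0242,"tz":0.0032,"ax":0.86,"ay":0.48,"az":-1.81},{"claw":0,"tx":0.0011,"ty":-0.0242,"tz":0.0032,"ax":0.86,"ay":0.48,"az":-1.81},{"claw":0,"tx":0.0011,"ty":-0.0242,"tz":0.0032,"ax":0.86,"ay":0.48,"az":-1.81},{"claw":0,"tx":0.0011,"ty":-0.0242,"tz":0.0032,"ax":0.86,"ay":0.48,"az":-1.81},{"claw":0,"tx":0.0011,"ty":-0.0242,"tz":0.0032,"ax":0.86,"ay":0.48,"az":-1.81},{"claw":0,"tx":0.0011,"ty":-0.0242,"tz":0.0032,"ax":0.86,"ay":0.48,"az":-1.81},{"claw":0,"tx":0.0011,"ty":-0.0242,"tz":0.0032,"ax":0.86,"ay":0.48,"az":-1.81},{"claw":0,"tx":0.0011,"ty":-0.0242,"tz":0.0032,"ax":0.86,"ay":0.48,"az":-1.81},{"claw":0,"tx":0.0011,"ty":-0.0242,"tz":0.0032,"ax":0.86,"ay":0.48,"az":-1.81}]'

```text
clock: 11.17
tcp_pos: [0.3267, 0.2351, 0.3969]
orientation: [-2.693, -0.99, -0.718]
contact_force: [-0.3, 0.7, -0.4]
grip_width: 0.0852
gripper_force: 0.0
```

```bash
python3 - <<'E'
from h import *
T=cam('wrist'); im=r.grab_frame('wrist'); np.save('w2T.npy',T); save(im,'w2.png'); save(cv2.resize(im,(800,600),interpolation=cv2.INTER_CUBIC),'w2b.png')
for t in('bottle_standing_center','bottle_standing_tip','cup','jar'): print(t,find(t,'wrist',T))
st()
E
```

```text
bottle_standing_center [(0.81, array([0.4683, 0.3406, 0.0801]))]
bottle_standing_tip [(0.65, array([0.4647, 0.3336, 0.1607]))]
cup [(0.92, array([0.5999, 0.3117, 0.0025]))]
jar [(0.78, array([5.839e-01, 1.309e-01, 3.000e-04]))]
t 11.42 q [ 0.19 -0.05 -0.91  2.29 -0.09  0.36 -1.53] p [0.3284 0.2332 0.3972] tip [0.3938 0.2896 0.2473] x [0.664 0.557 0.499] z [ 0.378  0.326 -0.866] F [ 1.2 -0.5  0. ] w 0.0854 0.0
```

View pics/w2b.png

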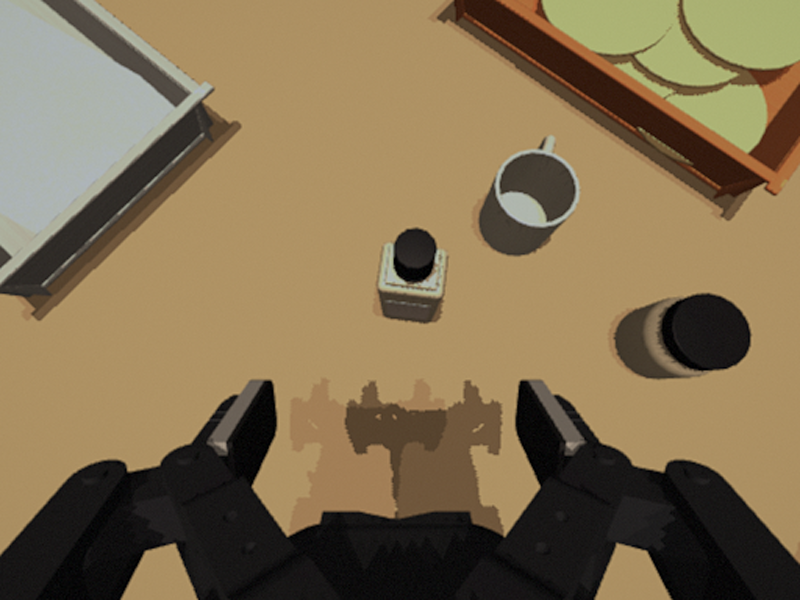

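```bash
python3 - <<'E'
from h import *
m=r.camera_model('wrist');T=np.load('w2T.npy')
def hit(u,z):
    u=np.array(u)/1.5625;d=T[:3,:3]@np.array([(u[0]-m['cx'])/m['fx'],-(u[1]-m['cy'])/m['fy'],-1]);return (T[:3,3]+(z-T[2,3])/d[2]*d)[:2]
P=[hit(u,.113) for u in((385,248),(380,291),(441,297),(447,252))]
print(np.round(P,4),np.mean(P,0))
for i in range(4): d=P[(i+1)%4]-P[i]; print(np.linalg.norm(d),np.degrees(np.arctan2(d[1],d[0])))
B=[hit(u,0.0) for u in((383,316),(436,322))];d=B[1]-B[0];print(B,np.linalg.norm(d),np.degrees(np.arctan2(d[1],d[0])))
print(hit((415,248),.16))
E
```

```text
[[0.4655 0.3637]
 [0.4379 0.3448]
 [0.4634 0.3077]
 [0.4932 0.3261]] [0.46501023 0.33560555]
0.0335242445921484 -145.61578963312598
0.04500960018689315 -55.482951666281664
0.03507260739857401 31.685010264798528
0.0466890350206862 126.36503017365617
[array([0.4382897 , 0.34757458]), array([0.46793496, 0.30322527])] 0.05334513093439729 -56.239281127876765
[0.46597818 0.3371096 ]
```

The front top edge of the bottle runs from (380,291) to (441,297), so its 40 mm axis points at azimuth 34°, away from the robot. A side grasp depends on how the wrist can bend, so I'll fit a kinematic model to check reach before I commit.

```bash
cat > kin.py <<'E'
from h import *
from itertools import product
from scipy.optimize import least_squares
def fk(q,S,v):
    c1,c3,c5,c7,d0,d3,d5,d7,ax=v
    z=lambda a:R.from_euler('z',a).as_matrix(); y=lambda a:R.from_euler('y',a).as_matrix()
    e=np.array
    A=z(S[0]*q[0]+c1)@y(q[1]); p=e([0,0,d0])
    A=A@z(S[1]*q[2]+c3); p=p+A@e([ax,0,d3]); A=A@y(q[3]); p=p+A@e([-ax,0,0])
    A=A@z(S[2]*q[4]+c5); p=p+A@e([0,0,d5]); A=A@y(q[5])@z(S[3]*q[6]+c7); p=p+A@e([0,0,d7]); return pose(p,A)
E
python3 - <<'E'
from kin import *
D=[([1.2039,.4778,.0224,1.5565,-.0115,1.1093,-.0831],[.1727,-.6523,.4045],[-3.11356,-.40517,.0006]),
([.5,.21,-.25,1.955,-.065,.65,-1.26],[.5109,-.199,.4114],[3.094,.001,.545]),
([.52,.43,-.23,2.01,-.05,.39,-1.2],[.5253,-.2313,.277],[-3.094,-.001,-.536]),
([.56,.4,-.25,2.08,-.06,.34,-1.17],[.4943,-.2312,.2685],[3.093,.002,.544]),
([.67,.09,-.28,2.01,-.16,.72,-1.08],[.4411,-.2315,.4432],[3.091,.001,.548])]
o=r.get_obs(); D.append((list(o['joints']),o['tcp_pos'],o['orientation']))
out=[]
for S in product((1,-1),repeat=4):
    def f(v):
        e=[]
        for q,p,w in D:
            T=fk(q,S,v); e+=list((T[:3,3]-p)*3)+list(((T[:3,:3])-R.from_rotvec(w).as_matrix()).ravel())
        return e
    for c in product((0,1.57,3.14,-1.57),repeat=2):
        s=least_squares(f,[c[0],0,0,c[1],.3,.45,.45,.08,0]); out.append((s.cost,S,s.x))
out.sort(key=lambda a:a[0])
for a in out[:4]: print(a[0],a[1],np.round(a[2],3))
E
```

```text
0.005200723729512517 (-1, -1, -1, -1) [-0.081 -0.016  0.04   1.448  0.191  0.518  0.449  0.06   0.029]
0.0052007237295456175 (-1, -1, -1, -1) [-0.081 -0.016  0.04   1.448  0.191  0.518  0.449  0.06   0.029]
0.005200723729727045 (-1, -1, -1, -1) [-0.081 -0.016  0.04   1.448  0.191  0.518  0.449  0.06   0.029]
0.005200723729798042 (-1, -1, -1, -1) [-0.081 -0.016  0.04   1.448  0.191  0.518  0.449  0.06   0.029]
```

```bash
cat > kin.py <<'E'
from h import *
from scipy.optimize import least_squares
N=15
def fk(q,v):
    c1,c3,c5,c7,d0,d3,d5,d7,ax,bx,ex,ey,q2,q4,q6=v
    z=lambda a:R.from_euler('z',a).as_matrix(); y=lambda a:R.from_euler('y',a).as_matrix(); e=np.array
    A=z(-q[0]+c1); p=e([0,0,d0])+A@e([ex,0,0]); A=A@y(q[1]+q2)@z(-q[2]+c3); p=p+A@e([ax,0,d3]); A=A@y(q[3]+q4); p=p+A@e([-bx,0,0])
    A=A@z(-q[4]+c5); p=p+A@e([0,0,d5]); A=A@y(q[5]+q6); p=p+A@e([ey,0,0]); A=A@z(-q[6]+c7); p=p+A@e([0,0,d7]); return pose(p,A)
D=[([1.2039,.4778,.0224,1.5565,-.0115,1.1093,-.0831],[.1727,-.6523,.4045],[-3.11356,-.40517,.0006]),
([.5,.21,-.25,1.955,-.065,.65,-1.26],[.5109,-.199,.4114],[3.094,.001,.545]),
([.52,.43,-.23,2.01,-.05,.39,-1.2],[.5253,-.2313,.277],[-3.094,-.001,-.536]),
([.56,.4,-.25,2.08,-.06,.34,-1.17],[.4943,-.2312,.2685],[3.093,.002,.544]),
([.67,.09,-.28,2.01,-.16,.72,-1.08],[.4411,-.2315,.4432],[3.091,.001,.548])]
def fit(D):
    def f(v):
        e=[]
        for q,p,w in D:
            T=fk(q,v); e+=list((T[:3,3]-p)*3)+list((T[:3,:3]-R.from_rotvec(w).as_matrix()).ravel())
        return np.r_[e,.02*(v-v0)]
    v0=np.array([0,0,0,1.5708,.26,.5,.47,.08,0,0,0,0,0,0,0.])
    return least_squares(f,v0),f
E
python3 - <<'E'
from kin import *
o=r.get_obs(); D.append((list(o['joints']),o['tcp_pos'],o['orientation']))
s,f=fit(D); print(s.cost,np.round(s.x,3)); print(np.round(s.fun[:12*len(D)].reshape(-1,12),3)[:,:3]/3,np.round(s.fun[:12*len(D)].reshape(-1,12),3)[:,3:].std(1))
print(repr([float(round(x,4)) for x in o['joints']]))
E
```

```text
0.0007181612340131997 [-0.108  0.023 -0.005  1.488  0.217  0.521  0.455  0.086 -0.014 -0.03
  0.016  0.005  0.05  -0.165  0.128]
[[ 0.00133333 -0.00133333  0.00033333]
 [-0.00266667  0.00266667 -0.00233333]
 [-0.00066667 -0.00066667 -0.00133333]
 [ 0.00166667  0.001       0.00233333]
 [-0.00066667 -0.00033333  0.00133333]
 [ 0.002       0.00033333 -0.00033333]] [0.00731479 0.00443332 0.00149897 0.00334812 0.00321263 0.00313089]
[0.1864, -0.0527, -0.907, 2.2894, -0.0886, 0.363, -1.5272]
```

```bash
cat >> kin.py <<'E'
D.append(([0.1864, -0.0527, -0.907, 2.2894, -0.0886, 0.363, -1.5272],[.3284,.2332,.3972],[-2.693,-.99,-.718]))
import os
if os.path.exists('v.npy'): V=np.load('v.npy')
else: V=fit(D)[0].x; np.save('v.npy',V)
LO=np.array([-2.96,-.34,-1.41,.24,-1.37,.17,-2.96]);HI=np.array([2.96,2.1,1.46,2.44,4.51,1.92,2.96])
def ik(T,q0,reg=1e-3):
    f=lambda q:np.r_[(lambda A:np.r_[(A[:3,3]-T[:3,3])*5,R.from_matrix(T[:3,:3].T@A[:3,:3]).as_rotvec()])(fk(q,V)),reg*(q-q0)]
    s=least_squares(f,np.clip(q0,LO+.04,HI-.04),bounds=(LO+.03,HI-.03),max_nfev=60); return s.x,np.abs(s.fun[:6]).max()
Ls=.169
def pick(a,p,dep,ht,xs,C=(.4645,.3362)):
    a=np.radians(a);p=np.radians(p);h=np.array([np.cos(a),np.sin(a),0]);u=np.array([0,0,1.])
    Rm=rot(np.cos(p)*h-np.sin(p)*u,xs*u); return tip(np.r_[C,ht]+h*(dep-.02),Rm,Ls)
def place(p,dep,X,xs):
    p=np.radians(p);Rm=rot(-np.cos(p)*RK[:,2]+np.sin(p)*RK[:,0],-xs*RK[:,0]); return tip(rk([X,0,.04-dep]),Rm,Ls)
E
cat > s.py <<'E'
from kin import *
rng=np.random.default_rng(0)
seeds=[rng.uniform(LO,HI) for _ in range(25)]
def sols(T):
    out=[]
    for q0 in seeds:
        q,e=ik(T,q0,1e-4)
        if e<.01 and not any(np.abs(q-x).max()<.3 for x in out): out.append(q)
    return out
for p,ht in((20,.045),(30,.04),(40,.035)):
  for xs in(1,-1):
    for a in(34,214):
        S=sols(pick(a,p,.02,ht,xs)); print('pick',p,xs,a,len(S),*[np.round(q,1) for q in S[:3]])
    S=sols(place(p,.02,.19,xs)); print('place',p,xs,len(S),*[np.round(q,1) for q in S[:3]],flush=True)
E
time timeout 400 python3 s.py
```

```text
pick 20 1 34 0
pick 20 1 214 0
place 20 1 2 [ 1.1  0.6 -1.1  2.3  1.8  0.2  0.3] [-0.5  0.7  1.1  2.3  4.5  0.7 -2.9]
pick 20 -1 34 0
pick 20 -1 214 0
place 20 -1 4 [ 1.2  0.9 -1.4  2.3  1.8  0.6 -2.7] [-0.6  0.9  1.4  2.3  4.4  1.1  0.1] [0.2 0.4 0.2 2.3 4.5 0.2 0.5]
pick 30 1 34 0
pick 30 1 214 3 [-1.   1.1  0.6  1.4 -0.3  1.9  1.8] [-0.4  1.1 -0.7  1.4  0.3  1.9  1.1] [-0.6  1.  -0.2  1.4  0.1  1.8  1.3]
place 30 1 4 [ 0.7  0.5 -0.5  2.4  3.5  0.2 -1.6] [-0.5  0.8  1.2  2.4  4.2  1.  -2.7] [ 1.1  0.6 -1.   2.4  2.7  0.2 -0.6]
pick 30 -1 34 0
pick 30 -1 214 3 [-1.   1.1  0.6  1.4 -0.3  1.8 -1.4] [-0.8  1.   0.1  1.4 -0.1  1.8 -1.6] [-0.4  1.2 -0.8  1.4  0.4  1.9 -2.1]
place 30 -1 4 [-0.6  1.   1.4  2.4  4.1  1.2  0.2] [0.1 0.4 0.3 2.4 4.  0.4 0.9] [ 1.1  0.7 -1.1  2.4  2.5  0.3  2.8]
pick 40 1 34 0
pick 40 1 214 4 [-1.1  1.   0.7  1.4 -0.4  1.7  1.8] [-0.3  1.1 -0.8  1.4  0.4  1.7  1. ] [-0.5  1.  -0.4  1.4  0.2  1.6  1.3]
place 40 1 0
pick 40 -1 34 0
pick 40 -1 214 5 [-1.1  1.1  0.8  1.4 -0.4  1.7 -1.3] [-0.7  0.9  0.   1.4 -0.   1.6 -1.7] [-0.2  1.2 -1.1  1.4  0.6  1.8 -2.3]
place 40 -1 0
real	1m3.717s
user	1m4.135s
sys	0m0.122s
```

```bash
cat > s2.py <<'E'
from kin import *
m=r.camera_model('top');T=cam('top')
def hit(u,z=0):
    d=T[:3,:3]@np.array([(u[0]-m['cx'])/m['fx'],-(u[1]-m['cy'])/m['fy'],-1]);return np.round((T[:3,3]+(z-T[2,3])/d[2]*d)[:2],3)
print('lime',hit((273,87),.02),'board',hit((373,105)),hit((337,8)),'box',hit((225,104)),hit((72,100)),'rack',hit((317,155),.1))
q0=r.get_obs()['joints'];print(np.abs(fk(q0,V)[:3,3]-r.get_obs()['tcp_pos']))
for p in(28,32,36):
    P=pick(214,p,.028,.045,-1); q,e=ik(P,np.array([-.8,1,.1,1.4,-.1,1.8,-1.6]),1e-3)
    B=P.copy(); B[:3,3]-=.1*P[:3,2]; qb,eb=ik(B,q,1e-2); print('pick',p,round(e,4),np.round(q,2),'back',round(eb,4),np.round(qb,2))
    for x,y in((.66,0),(.7,0),(.74,0),(.78,0)):
        a=np.arctan2(y,x);h=np.array([-np.cos(a),-np.sin(a),0]);pr=np.radians(p)
        Rm=rot(-np.cos(pr)*np.array([0,0,1])-np.sin(pr)*h,-h); Lq=tip([x,y,.014],Rm,Ls)
        q,e=ik(Lq,np.array([0,.6,0,1.6,0,.3,-1.6]),1e-3); print('  lay',x,round(e,4),np.round(q,2))
E
python3 s2.py
```

```text
lime [0.798 0.018] board [ 0.755 -0.25 ] [ 1.03  -0.161] box [0.76  0.146] [0.773 0.555] rack [ 0.599 -0.08 ]
[0.00196197 0.00030187 0.00036852]
pick 28 0.0 [-0.78  1.02  0.13  1.37 -0.08  1.82 -1.61] back 0.1332 [-0.71  1.07 -0.02  1.11 -0.01  1.89 -1.7 ]
  lay 0.66 0.0 [ 0.28  0.68 -0.52  2.08  1.39  0.2  -2.9 ]
  lay 0.7 0.0 [ 0.23  0.71 -0.47  1.98  1.2   0.2  -2.71]
  lay 0.74 0.0 [ 0.18  0.74 -0.4   1.87  0.99  0.2  -2.5 ]
  lay 0.78 0.0 [ 0.1   0.76 -0.3   1.76  0.7   0.2  -2.24]
pick 32 0.0 [-0.78  0.99  0.13  1.4  -0.08  1.75 -1.61] back 0.0763 [-0.71  1.04 -0.01  1.13 -0.01  1.89 -1.69]
  lay 0.66 0.065 [ 0.3   0.68 -0.55  2.1   1.45  0.2  -2.93]
  lay 0.7 0.0251 [ 0.27  0.72 -0.52  2.01  1.45  0.2  -2.93]
  lay 0.74 0.0 [ 0.24  0.76 -0.5   1.92  1.39  0.2  -2.85]
  lay 0.78 0.0 [ 0.2   0.79 -0.45  1.81  1.18  0.2  -2.65]
pick 36 0.0 [-0.79  0.96  0.13  1.44 -0.08  1.68 -1.61] back 0.0178 [-0.71  1.01 -0.01  1.15 -0.01  1.89 -1.69]
  lay 0.66 0.1347 [ 0.34  0.69 -0.58  2.11  1.49  0.2  -2.93]
  lay 0.7 0.0957 [ 0.3   0.73 -0.55  2.03  1.49  0.2  -2.93]
  lay 0.74 0.055 [ 0.27  0.77 -0.53  1.94  1.5   0.2  -2.93]
  lay 0.78 0.0128 [ 0.24  0.81 -0.51  1.85  1.5   0.2  -2.93]
```

```bash
cat > s3.py <<'E'
from kin import *
a=np.radians(214);h=np.array([np.cos(a),np.sin(a),0]);C=np.array([.4645,.3362,0]);u=np.array([0,0,1])
W=tip(C-.10*h+.25*u,rot(-u,-h))
B=pick(214,50,.02-.09,.095,-1); P=pick(214,27,.030,.045,-1)
for n,T in(('W',W),('B',B),('P',P)):
    q,e=ik(T,np.array([-.8,1,.1,1.4,-.1,1.6,-1.6]),1e-2); print(n,round(e,4),np.round(q,2))
print(screw(now(),W),screw(now(),W,10)); print(screw(W,B),screw(W,B,10)); print(screw(B,P),screw(B,P,10))
E
python3 s3.py
```

```text
W 0.0001 [-0.81  0.46  0.15  1.55 -0.07  1.13 -1.63]
B 0.0 [-0.78  0.93  0.13  1.23 -0.09  1.67 -1.62]
P 0.0 [-0.78  1.03  0.12  1.37 -0.08  1.83 -1.62]
(8, array([0.0337, 0.0009, 0.0068]), array([-0.24, -3.74,  0.75])) (10, array([0.027 , 0.0006, 0.0053]), array([-0.19, -2.99,  0.6 ]))
(6, array([0.0257, 0.    , 0.0275]), array([ 0.  , -6.67,  0.  ])) (10, array([0.0158, 0.    , 0.0162]), array([ 0., -4.,  0.]))
(4, array([0.0097, 0.    , 0.028 ]), array([-0.  , -5.75, -0.  ])) (10, array([0.0042, 0.    , 0.0111]), array([-0. , -2.3, -0. ]))
```

Call:
arm_command --plan '[{"claw":0.2,"tx":0.027,"ty":0.0006,"tz":0.0053,"ax":-0.19,"ay":-2.99,"az":0.6},{"claw":0.2,"tx":0.027,"ty":0.0006,"tz":0.0053,"ax":-0.19,"ay":-2.99,"az":0.6},{"claw":0.2,"tx":0.027,"ty":0.0006,"tz":0.0053,"ax":-0.19,"ay":-2.99,"az":0.6},{"claw":0.2,"tx":0.027,"ty":0.0006,"tz":0.0053,"ax":-0.19,"ay":-2.99,"az":0.6},{"claw":0.2,"tx":0.027,"ty":0.0006,"tz":0.0053,"ax":-0.19,"ay":-2.99,"az":0.6},{"claw":0.2,"tx":0.027,"ty":0.0006,"tz":0.0053,"ax":-0.19,"ay":-2.99,"az":0.6},{"claw":0.2,"tx":0.027,"ty":0.0006,"tz":0.0053,"ax":-0.19,"ay":-2.99,"az":0.6},{"claw":0.2,"tx":0.027,"ty":0.0006,"tz":0.0053,"ax":-0.19,"ay":-2.99,"az":0.6},{"claw":0.2,"tx":0.027,"ty":0.0006,"tz":0.0053,"ax":-0.19,"ay":-2.99,"az":0.6},{"claw":0.2,"tx":0.027,"ty":0.0006,"tz":0.0053,"ax":-0.19,"ay":-2.99,"az":0.6}]'

```text
clock: 12.25
tcp_pos: [0.5501, 0.392, 0.4225]
orientation: [3.005, 0.913, -0.004]
contact_force: [0.3, -0.4, -0.2]
grip_width: 0.0686
gripper_force: 0.0
```

```bash
python3 - <<'E'
from kin import *
exec(open('s3.py').read().split('for n,T')[0])
st(); print(np.abs(fk(r.get_obs()['joints'],V)[:3,3]-r.get_obs()['tcp_pos'])); print(screw(now(),B,10))
E
```

```text
t 12.25 q [-0.18  0.59 -0.8   1.49  0.43  1.25 -2.02] p [0.5501 0.392  0.4225] tip [0.5497 0.3917 0.2495] x [ 0.831  0.556 -0.002] z [-0.002 -0.002 -1.   ] F [ 0.3 -0.4 -0.2] w 0.0686 0.0
[0.02977858 0.03225435 0.01806674]
(10, array([ 0.0156, -0.0002,  0.0162]), array([-0.01, -3.99, -0.02]))
```

```bash
python3 - <<'E'
import kin; from kin import *
o=r.get_obs(); D.append((list(o['joints']),o['tcp_pos'],o['orientation'])); D=D[:6]+D[-1:] 
best=None
for d3 in(.4,.5):
  for ex in(-.1,0,.1):
    for ax in(-.06,0,.06):
      def f(v,v0=np.array([-.1,0,0,1.5,.22,d3,.46,.08,ax,ax,ex,0,0,0,0.])):
        e=[]
        for q,p,w in D:
            T=fk(q,v); e+=list((T[:3,3]-p)*3)+list((T[:3,:3]-R.from_rotvec(w).as_matrix()).ravel())
        return np.r_[e,.01*(v-v0)]
      s=least_squares(f,np.array([-.1,0,0,1.5,.22,d3,.46,.08,ax,ax,ex,0,0,0,0.]))
      if best is None or s.cost<best.cost: best=s
s=best;print(s.cost,np.round(s.x,3)); E=s.fun[:12*len(D)].reshape(-1,12); print(np.round(E[:,:3]/3,4),np.round(E[:,3:].std(1),4))
np.save('v.npy',s.x); print([float(round(x,4)) for x in o['joints']])
E
```

```text
0.003448908653351927 [-7.600e-02 -1.000e-03  1.400e-02  1.483e+00  1.670e-01  4.650e-01
  4.190e-01  2.000e-02  2.700e-02  3.000e-02  1.800e-02 -1.900e-02
  1.600e-02 -5.200e-02  4.400e-02]
[[ 0.0108  0.0027 -0.0068]
 [-0.0042  0.005  -0.003 ]
 [-0.0035  0.0015 -0.    ]
 [ 0.0008  0.001   0.0037]
 [-0.0007 -0.0057  0.0007]
 [ 0.0025  0.0047  0.0003]
 [ 0.0051 -0.0015  0.0051]] [0.0064 0.0049 0.0042 0.0066 0.0052 0.0095 0.0089]
[-0.183, 0.5857, -0.8007, 1.4913, 0.4309, 1.2501, -2.0189]
```

```bash
python3 - <<'E'
import kin; from kin import *
from itertools import product
o=r.get_obs(); D=D[:6]+[(list(o['joints']),o['tcp_pos'],o['orientation'])]
D=[(np.array(q),p,w) for q,p,w in D]; out=[]
for S in product((1,-1),repeat=7):
    S=np.array(S)
    if S[0]<0 : continue
    def f(v,v0=np.array([0,0,0,0,.22,.45,.45,.08,0,0,0,0,0,0,0.])):
        e=[]
        for q,p,w in D:
            T=fk(-q*S*np.array([1,-1,1,-1,1,-1,1]),v); e+=list((T[:3,3]-p)*3)+list((T[:3,:3]-R.from_rotvec(w).as_matrix()).ravel())
        return np.r_[e,.01*(v-v0)]
    for c in(0,1.57,3.14,-1.57):
      for c1 in (0,-2.5):
        s=least_squares(f,np.array([c1,0,0,c,.22,.45,.45,.08,0,0,0,0,0,0,0.]),max_nfev=40); out.append((s.cost,S,s.x))
out.sort(key=lambda a:a[0])
for a in out[:6]: print(a[0],a[1],np.round(a[2],3))
E
```

```text
Still running in the background as job /tmp/bash_jobs.1000/27f35a974684 (pid 1138). You'll get a notice when it ends.
```

```bash
kill -- -$(cat /tmp/bash_jobs.1000/27f35a974684/pid); echo ok
```

```text
ok
```

Call:
arm_command --plan '[{"claw":0.2,"tx":0.0156,"ty":-0.0002,"tz":0.0162,"ax":0,"ay":-4,"az":0},{"claw":0.2,"tx":0.0156,"ty":-0.0002,"tz":0.0162,"ax":0,"ay":-4,"az":0},{"claw":0.2,"tx":0.0156,"ty":-0.0002,"tz":0.0162,"ax":0,"ay":-4,"az":0},{"claw":0.2,"tx":0.0156,"ty":-0.0002,"tz":0.0162,"ax":0,"ay":-4,"az":0},{"claw":0.2,"tx":0.0156,"ty":-0.0002,"tz":0.0162,"ax":0,"ay":-4,"az":0},{"claw":0.2,"tx":0.0156,"ty":-0.0002,"tz":0.0162,"ax":0,"ay":-4,"az":0},{"claw":0.2,"tx":0.0156,"ty":-0.0002,"tz":0.0162,"ax":0,"ay":-4,"az":0},{"claw":0.2,"tx":0.0156,"ty":-0.0002,"tz":0.0162,"ax":0,"ay":-4,"az":0},{"claw":0.2,"tx":0.0156,"ty":-0.0002,"tz":0.0162,"ax":0,"ay":-4,"az":0},{"claw":0.2,"tx":0.0156,"ty":-0.0002,"tz":0.0162,"ax":0,"ay":-4,"az":0}]'

```text
clock: 13.08
tcp_pos: [0.6281, 0.447, 0.2232]
orientation: [2.656, 0.808, -0.971]
contact_force: [-1.1, 0.6, -0.5]
grip_width: 0.0682
gripper_force: 0.0
```

```bash
python3 - <<'E'
from kin import *
exec(open('s3.py').read().split('for n,T')[0])
st(); print(np.round(B[:3,3],3),np.round(B[:3,2],3)); print(screw(now(),P,10)); print([float(round(x,4)) for x in r.get_obs()['joints']])
ti=now();tp=ti[:3,3]+Ls*ti[:3,2]-C; print('tip rel: along h',tp@h,'lat',tp@np.array([-h[1],h[0],0]),tp[2])
E
```

```text
t 13.08 q [-0.39  1.09 -0.66  1.05  0.36  1.83 -1.96] p [0.6281 0.447  0.2232] tip [0.5354 0.3848 0.091 ] x [ 0.635  0.425 -0.645] z [-0.536 -0.359 -0.764] F [-1.1  0.6 -0.5] w 0.0682 0.0
[0.629 0.447 0.224] [-0.533 -0.359 -0.766]
(10, array([0.0042, 0.    , 0.0109]), array([-0.01, -2.28, -0.01]))
[-0.3889, 1.0914, -0.6587, 1.0504, 0.3582, 1.8314, -1.9624]
tip rel: along h -0.08851152196909672 lat -0.0006866974056368297 0.09405790822060645
```

```bash
python3 - <<'E'
from kin import *
exec(open('s3.py').read().split('for n,T')[0])
P=pick(214,30,.030,.045,-1); print(screw(now(),P,10))
E
```

```text
(10, array([0.0031, 0.    , 0.0108]), array([-0.01, -1.98, -0.01]))
```

Call:
arm_command --plan '[{"claw":0.2,"tx":0.0031,"ty":0,"tz":0.0108,"ax":0,"ay":-1.98,"az":0},{"claw":0.2,"tx":0.0031,"ty":0,"tz":0.0108,"ax":0,"ay":-1.98,"az":0},{"claw":0.2,"tx":0.0031,"ty":0,"tz":0.0108,"ax":0,"ay":-1.98,"az":0},{"claw":0.2,"tx":0.0031,"ty":0,"tz":0.0108,"ax":0,"ay":-1.98,"az":0},{"claw":0.2,"tx":0.0031,"ty":0,"tz":0.0108,"ax":0,"ay":-1.98,"az":0},{"claw":0.2,"tx":0.0031,"ty":0,"tz":0.0108,"ax":0,"ay":-1.98,"az":0},{"claw":0.2,"tx":0,"ty":0,"tz":0,"ax":0,"ay":0,"az":0},{"claw":0.2,"tx":0,"ty":0,"tz":0,"ax":0,"ay":0,"az":0},{"claw":0.2,"tx":0,"ty":0,"tz":0,"ax":0,"ay":0,"az":0},{"claw":0.2,"tx":0,"ty":0,"tz":0,"ax":0,"ay":0,"az":0}]'

```text
clock: 13.92
tcp_pos: [0.6009, 0.4297, 0.1678]
orientation: [2.506, 0.763, -1.214]
contact_force: [-0.2, 0.0, 0.9]
grip_width: 0.0682
gripper_force: 0.0
```

```bash
python3 - <<'E'
from kin import *
exec(open('s3.py').read().split('for n,T')[0])
T=cam('scene'); save(cv2.resize(r.grab_frame('scene')[120:384,290:512],None,fx=2.2,fy=2.2,interpolation=cv2.INTER_CUBIC),'s3.png')
P=pick(214,30,.030,.045,-1); print(screw(now(),P,10)); st(); print(find('bottle_standing_tip','scene',T))
ti=now();tp=ti[:3,3]+Ls*ti[:3,2]-C; print('tip rel: along h',tp@h,'lat',tp@np.array([-h[1],h[0],0]),tp[2])
E
```

```text
(10, array([0.0015, 0.0001, 0.0046]), array([-0.01, -0.83, -0.  ]))
t 13.97 q [-0.41  1.14 -0.58  1.1   0.27  1.9  -1.95] p [0.6008 0.4297 0.1677] tip [0.4881 0.3541 0.0604] x [ 0.515  0.346 -0.785] z [-0.652 -0.437 -0.62 ] F [-0.1 -0.4 -0.4] w 0.0684 0.0
[(0.66, array([0.4636, 0.3386, 0.1595])), (0.3, array([ 6.017e-01,  3.126e-01, -4.000e-04]))]
tip rel: along h -0.03262929584866984 lat -0.0015580656925478584 0.06277245957276956
```

View pics/s3.png

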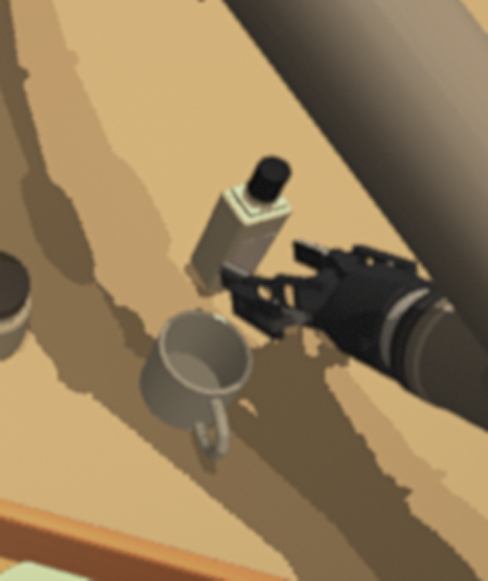

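The gripper is coming at the bottle (about (245,225) in the crop) from the far side. The cup at (195,365) is clear and the bottle is still upright.

Call:
arm_command --plan '[{"claw":0.2,"tx":0.0015,"ty":0,"tz":0.0046,"ax":0,"ay":-0.83,"az":0},{"claw":0.2,"tx":0.0015,"ty":0,"tz":0.0046,"ax":0,"ay":-0.83,"az":0},{"claw":0.2,"tx":0.0015,"ty":0,"tz":0.0046,"ax":0,"ay":-0.83,"az":0},{"claw":0.2,"tx":0.0015,"ty":0,"tz":0.0046,"ax":0,"ay":-0.83,"az":0},{"claw":0.2,"tx":0.0015,"ty":0,"tz":0.0046,"ax":0,"ay":-0.83,"az":0},{"claw":0.2,"tx":0.0015,"ty":0,"tz":0.0046,"ax":0,"ay":-0.83,"az":0},{"claw":0.2,"tx":0.0015,"ty":0,"tz":0.0046,"ax":0,"ay":-0.83,"az":0},{"claw":0.2,"tx":0.0015,"ty":0,"tz":0.0046,"ax":0,"ay":-0.83,"az":0},{"claw":0.2,"tx":0.0015,"ty":0,"tz":0.0046,"ax":0,"ay":-0.83,"az":0},{"claw":0.2,"tx":0.0015,"ty":0,"tz":0.0046,"ax":0,"ay":-0.83,"az":0}]'

```text
clock: 14.85
tcp_pos: [0.5758, 0.4129, 0.1278]
orientation: [2.383, 0.726, -1.381]
contact_force: [-0.7, 0.1, -0.0]
grip_width: 0.0683
gripper_force: 0.0
```

```bash
python3 - <<'E'
from kin import *
exec(open('s3.py').read().split('for n,T')[0])
st(); ti=now();tp=ti[:3,3]+Ls*ti[:3,2]-C; print('tip rel: along h',tp@h,'lat',tp@np.array([-h[1],h[0],0]),tp[2],'p',np.degrees(np.arcsin(-ti[2,2])),'head',np.degrees(np.arctan2(ti[1,2],ti[0,2])))
E
```

```text
t 14.85 q [-0.5   1.15 -0.37  1.16  0.12  1.91 -1.86] p [0.5758 0.4129 0.1278] tip [0.4511 0.3292 0.0417] x [ 0.413  0.277 -0.868] z [-0.72  -0.484 -0.497] F [-0.7  0.1 -0. ] w 0.0683 0.0
tip rel: along h 0.011522978469361398 lat -0.0016659784509560722 0.043733293615963786 p 29.813820770605894 head -146.12897725738816
```

Call:
arm_command --plan '[{"claw":0.25,"tx":0,"ty":0.0004,"tz":0,"ax":0,"ay":0,"az":0},{"claw":0.3,"tx":0,"ty":0.0004,"tz":0,"ax":0,"ay":0,"az":0},{"claw":0.34,"tx":0,"ty":0,"tz":0,"ax":0,"ay":0,"az":0},{"claw":0.37,"tx":0,"ty":0,"tz":0,"ax":0,"ay":0,"az":0},{"claw":0.39,"tx":0,"ty":0,"tz":0,"ax":0,"ay":0,"az":0},{"claw":0.41,"tx":0,"ty":0,"tz":0,"ax":0,"ay":0,"az":0},{"claw":0.43,"tx":0,"ty":0,"tz":0,"ax":0,"ay":0,"az":0},{"claw":0.6,"tx":0,"ty":0,"tz":0,"ax":0,"ay":0,"az":0},{"claw":1,"tx":0,"ty":0,"tz":0,"ax":0,"ay":0,"az":0},{"claw":1,"tx":0,"ty":0,"tz":0,"ax":0,"ay":0,"az":0}]' --squeeze 45

```text
clock: 15.68
tcp_pos: [0.5764, 0.4128, 0.1285]
orientation: [2.385, 0.727, -1.38]
contact_force: [-0.0, 3.3, 3.2]
grip_width: 0.0495
gripper_force: 46.2
```

```bash
cat > s4.py <<'E'
from kin import *
from scipy.linalg import expm
u=np.array([0,0,1.])
def lay(x,y,z,lean,l=Ls):
    a=np.arctan2(y,x);o=np.array([np.cos(a),np.sin(a),0]);pr=np.radians(lean)
    return tip([x,y,z],rot(-np.cos(pr)*u+np.sin(pr)*o,o),l)
def path(T0,k,t,w,pts):
    out=[]
    for i in range(k+1):
        out.append(np.r_[[ (T0@np.r_[q,1])[:3] for q in pts]].round(3).tolist()); T0=T0@pose(t,R.from_rotvec(np.radians(w)).as_matrix())
    return out
E
python3 - <<'E'
from s4 import *
T=now(); up=T[:3,:3].T@u; print('up',np.round(up,3))
tp=np.array([0,0,Ls]); base=tp-up*.045; cap=base+up*.16
L=T.copy();L[2,3]+=.18; M=lay(.77,-.09,.22,5)
s=screw(L,M,20); print(screw(T,L,10)); print(s)
for row in path(L,*s,[base,cap])[::3]: print(row)
E
```

```text
up [-0.867 -0.001 -0.499]
(10, array([-0.0156, -0.    , -0.009 ]), array([ 0., -0.,  0.]))
(20, array([ 0.0011,  0.0275, -0.0032]), array([0.99, 3.11, 1.9 ]))
[[0.455, 0.331, 0.179], [0.455, 0.331, 0.339]]
[[0.524, 0.283, 0.161], [0.496, 0.278, 0.319]]
[[0.59, 0.229, 0.152], [0.536, 0.221, 0.303]]
[[0.651, 0.169, 0.152], [0.572, 0.162, 0.291]]
[[0.707, 0.103, 0.159], [0.605, 0.1, 0.282]]
[[0.754, 0.033, 0.171], [0.632, 0.035, 0.276]]
[[0.791, -0.043, 0.188], [0.655, -0.032, 0.271]]
```

Call:
arm_command --plan '[{"claw":1,"tx":-0.0087,"ty":0,"tz":-0.005,"ax":0,"ay":0,"az":0},{"claw":1,"tx":-0.0156,"ty":0,"tz":-0.009,"ax":0,"ay":0,"az":0},{"claw":1,"tx":-0.0165,"ty":0,"tz":-0.0095,"ax":0,"ay":0,"az":0},{"claw":1,"tx":-0.0165,"ty":0,"tz":-0.0095,"ax":0,"ay":0,"az":0},{"claw":1,"tx":-0.0165,"ty":0,"tz":-0.0095,"ax":0,"ay":0,"az":0},{"claw":1,"tx":-0.0165,"ty":0,"tz":-0.0095,"ax":0,"ay":0,"az":0},{"claw":1,"tx":-0.0165,"ty":0,"tz":-0.0095,"ax":0,"ay":0,"az":0},{"claw":1,"tx":-0.0165,"ty":0,"tz":-0.0095,"ax":0,"ay":0,"az":0},{"claw":1,"tx":-0.0165,"ty":0,"tz":-0.0095,"ax":0,"ay":0,"az":0},{"claw":1,"tx":-0.0165,"ty":0,"tz":-0.0095,"ax":0,"ay":0,"az":0}]'

```text
clock: 16.52
tcp_pos: [0.5336, 0.3826, 0.2825]
orientation: [2.439, 0.74, -1.311]
contact_force: [-0.3, 1.0, -2.9]
grip_width: 0.0495
gripper_force: 47.6
```

```bash
python3 - <<'E'
from s4 import *
st();print(screw(now(),lay(.77,-.09,.22,5),20))
E
```

```text
t 16.52 q [-0.73  0.84  0.05  1.37 -0.11  1.91 -1.63] p [0.5336 0.3826 0.2825] tip [0.4136 0.3025 0.1871] x [ 0.458  0.307 -0.834] z [-0.694 -0.463 -0.551] F [-0.3  1.  -2.9] w 0.0495 47.6
(20, array([ 0.0028,  0.0267, -0.0057]), array([0.92, 2.94, 1.91]))
```

Call:
arm_command --plan '[{"claw":1,"tx":0.0028,"ty":0.0267,"tz":-0.0057,"ax":0.92,"ay":2.94,"az":1.91},{"claw":1,"tx":0.0028,"ty":0.0267,"tz":-0.0057,"ax":0.92,"ay":2.94,"az":1.91},{"claw":1,"tx":0.0028,"ty":0.0267,"tz":-0.0057,"ax":0.92,"ay":2.94,"az":1.91},{"claw":1,"tx":0.0028,"ty":0.0267,"tz":-0.0057,"ax":0.92,"ay":2.94,"az":1.91},{"claw":1,"tx":0.0028,"ty":0.0267,"tz":-0.0057,"ax":0.92,"ay":2.94,"az":1.91},{"claw":1,"tx":0.0028,"ty":0.0267,"tz":-0.0057,"ax":0.92,"ay":2.94,"az":1.91},{"claw":1,"tx":0.0028,"ty":0.0267,"tz":-0.0057,"ax":0.92,"ay":2.94,"az":1.91},{"claw":1,"tx":0.0028,"ty":0.0267,"tz":-0.0057,"ax":0.92,"ay":2.94,"az":1.91},{"claw":1,"tx":0.0028,"ty":0.0267,"tz":-0.0057,"ax":0.92,"ay":2.94,"az":1.91},{"claw":1,"tx":0.0028,"ty":0.0267,"tz":-0.0057,"ax":0.92,"ay":2.94,"az":1.91}]'

```text
clock: 17.35
tcp_pos: [0.6981, 0.1677, 0.3198]
orientation: [2.907, 0.309, -0.647]
contact_force: [0.4, -0.1, -2.5]
grip_width: 0.0496
gripper_force: 47.6
```

Call:
arm_command --plan '[{"claw":1,"tx":0.0028,"ty":0.0267,"tz":-0.0057,"ax":0.92,"ay":2.94,"az":1.91},{"claw":1,"tx":0.0028,"ty":0.0267,"tz":-0.0057,"ax":0.92,"ay":2.94,"az":1.91},{"claw":1,"tx":0.0028,"ty":0.0267,"tz":-0.0057,"ax":0.92,"ay":2.94,"az":1.91},{"claw":1,"tx":0.0028,"ty":0.0267,"tz":-0.0057,"ax":0.92,"ay":2.94,"az":1.91},{"claw":1,"tx":0.0028,"ty":0.0267,"tz":-0.0057,"ax":0.92,"ay":2.94,"az":1.91},{"claw":1,"tx":0.0028,"ty":0.0267,"tz":-0.0057,"ax":0.92,"ay":2.94,"az":1.91},{"claw":1,"tx":0.0028,"ty":0.0267,"tz":-0.0057,"ax":0.92,"ay":2.94,"az":1.91},{"claw":1,"tx":0.0028,"ty":0.0267,"tz":-0.0057,"ax":0.92,"ay":2.94,"az":1.91},{"claw":1,"tx":0.0028,"ty":0.0267,"tz":-0.0057,"ax":0.92,"ay":2.94,"az":1.91},{"claw":1,"tx":0.0028,"ty":0.0267,"tz":-0.0057,"ax":0.92,"ay":2.94,"az":1.91}]'

```text
clock: 18.18
tcp_pos: [0.7543, -0.0897, 0.3875]
orientation: [3.128, -0.186, 0.134]
contact_force: [0.5, 0.5, -2.6]
grip_width: 0.0495
gripper_force: 47.6
```

```bash
python3 - <<'E'
from s4 import *
st(); 
T=now(); up=np.array([-.868,0,-.497]); 
c=T[:3,:3]@up; print('cap dir',np.round(c,3)); 
A=lay(.77,-.09,.10,29.5); print(screw(T,A,10)); print(screw(A,lay(.77,-.09,.03,29.5),10))
E
```

```text
t 18.18 q [-0.15  0.63  0.29  1.39 -0.19  1.07 -1.52] p [ 0.7543 -0.0897  0.3875] tip [ 0.769  -0.0915  0.2151] x [ 0.989 -0.118  0.086] z [ 0.085 -0.011 -0.996] F [ 0.5  0.5 -2.6] w 0.0495 47.6
cap dir [-0.901  0.108  0.421]
(10, array([-0.0104, -0.0001,  0.0117]), array([ 0.01,  2.46, -0.01]))
(10, array([-0.0034,  0.    ,  0.0061]), array([-0.,  0.,  0.]))
```

Call:
arm_command --plan '[{"claw":1,"tx":-0.0104,"ty":0,"tz":0.0117,"ax":0,"ay":2.46,"az":0},{"claw":1,"tx":-0.0104,"ty":0,"tz":0.0117,"ax":0,"ay":2.46,"az":0},{"claw":1,"tx":-0.0104,"ty":0,"tz":0.0117,"ax":0,"ay":2.46,"az":0},{"claw":1,"tx":-0.0104,"ty":0,"tz":0.0117,"ax":0,"ay":2.46,"az":0},{"claw":1,"tx":-0.0104,"ty":0,"tz":0.0117,"ax":0,"ay":2.46,"az":0},{"claw":1,"tx":-0.0104,"ty":0,"tz":0.0117,"ax":0,"ay":2.46,"az":0},{"claw":1,"tx":-0.0104,"ty":0,"tz":0.0117,"ax":0,"ay":2.46,"az":0},{"claw":1,"tx":-0.0104,"ty":0,"tz":0.0117,"ax":0,"ay":2.46,"az":0},{"claw":1,"tx":-0.0104,"ty":0,"tz":0.0117,"ax":0,"ay":2.46,"az":0},{"claw":1,"tx":-0.0104,"ty":0,"tz":0.0117,"ax":0,"ay":2.46,"az":0}]'

```text
clock: 19.02
tcp_pos: [0.6865, -0.0803, 0.2467]
orientation: [3.004, -0.175, 0.789]
contact_force: [0.8, 0.1, -2.8]
grip_width: 0.0497
gripper_force: 47.6
```

```bash
cat > s5.py <<'E'
from s4 import *
st(); T=now(); up=np.array([-.868,0,-.497]); c=T[:3,:3]@up
tp=T[:3,3]+Ls*T[:3,2]; xb=T[:3,:3]@np.array([-.497,0,.868]) # bottle depth axis (down)
front=tp-.0315*xb   # point on the entry face
base=front-c*.0445+ xb*.04; print('cap dir',np.round(c,3),'base lower edge',np.round(base,4),'cap-side lower',np.round(base+c*.116,4))
E
python3 s5.py
```

```text
t 19.02 q [-0.12  0.6   0.19  1.84 -0.25  0.2  -1.45] p [ 0.6865 -0.0803  0.2467] tip [ 0.7709 -0.0904  0.096 ] x [ 0.865 -0.101  0.491] z [ 0.488 -0.058 -0.871] F [ 0.8  0.1 -2.8] w 0.0497 47.6
cap dir [-0.993  0.117  0.006] base lower edge [ 0.8131 -0.0954  0.0907] cap-side lower [ 0.6979 -0.0818  0.0914]
```

Call:
arm_command --plan '[{"claw":1,"tx":-0.0038,"ty":0,"tz":0.0067,"ax":0,"ay":0,"az":0},{"claw":1,"tx":-0.0038,"ty":0,"tz":0.0067,"ax":0,"ay":0,"az":0},{"claw":1,"tx":-0.0038,"ty":0,"tz":0.0067,"ax":0,"ay":0,"az":0},{"claw":1,"tx":-0.0038,"ty":0,"tz":0.0067,"ax":0,"ay":0,"az":0},{"claw":1,"tx":-0.0038,"ty":0,"tz":0.0067,"ax":0,"ay":0,"az":0},{"claw":1,"tx":-0.0038,"ty":0,"tz":0.0067,"ax":0,"ay":0,"az":0},{"claw":1,"tx":-0.0038,"ty":0,"tz":0.0067,"ax":0,"ay":0,"az":0},{"claw":1,"tx":-0.0038,"ty":0,"tz":0.0067,"ax":0,"ay":0,"az":0},{"claw":1,"tx":-0.0038,"ty":0,"tz":0.0067,"ax":0,"ay":0,"az":0},{"claw":1,"tx":-0.0038,"ty":0,"tz":0.0067,"ax":0,"ay":0,"az":0}]'

```text
clock: 19.85
tcp_pos: [0.6887, -0.0797, 0.1743]
orientation: [3.007, -0.174, 0.787]
contact_force: [-0.2, -0.5, -3.0]
grip_width: 0.0498
gripper_force: 47.6
```

```bash
python3 s5.py
```

```text
t 19.85 q [-0.25  0.74  0.36  1.86 -1.27  0.18 -0.51] p [ 0.6887 -0.0797  0.1743] tip [ 0.773  -0.0893  0.0235] x [ 0.866 -0.101  0.49 ] z [ 0.487 -0.055 -0.872] F [-0.2 -0.5 -3. ] w 0.0498 47.6
cap dir [-0.994  0.115  0.008] base lower edge [ 0.8152 -0.0942  0.0181] cap-side lower [ 0.6999 -0.0808  0.019 ]
```

Call:
arm_command --plan '[{"claw":1,"tx":0.0015,"ty":0,"tz":0.0024,"ax":0,"ay":0,"az":0},{"claw":1,"tx":0.0015,"ty":0,"tz":0.0024,"ax":0,"ay":0,"az":0},{"claw":1,"tx":0.0015,"ty":0,"tz":0.0024,"ax":0,"ay":0,"az":0},{"claw":1,"tx":0.0015,"ty":0,"tz":0.0024,"ax":0,"ay":0,"az":0},{"claw":1,"tx":0.0015,"ty":0,"tz":0.0024,"ax":0,"ay":0,"az":0},{"claw":1,"tx":0.0015,"ty":0,"tz":0.0024,"ax":0,"ay":0,"az":0},{"claw":1,"tx":0.0015,"ty":0,"tz":0.0024,"ax":0,"ay":0,"az":0},{"claw":1,"tx":0.0015,"ty":0,"tz":0.0024,"ax":0,"ay":0,"az":0},{"claw":1,"tx":0.0015,"ty":0,"tz":0.0024,"ax":0,"ay":0,"az":0},{"claw":1,"tx":0.0015,"ty":0,"tz":0.0024,"ax":0,"ay":0,"az":0}]'

```text
clock: 20.68
tcp_pos: [0.7127, -0.083, 0.1606]
orientation: [3.006, -0.176, 0.786]
contact_force: [-1.3, -0.1, -2.5]
grip_width: 0.0492
gripper_force: 47.6
```

```bash
python3 s5.py
```

```text
t 20.68 q [-0.25  0.79  0.38  1.8  -1.25  0.2  -0.54] p [ 0.7127 -0.083   0.1606] tip [ 0.7968 -0.0929  0.0097] x [ 0.866 -0.102  0.489] z [ 0.486 -0.057 -0.872] F [-1.3 -0.1 -2.5] w 0.0492 47.6
cap dir [-0.993  0.117  0.009] base lower edge [ 0.839  -0.0978  0.0043] cap-side lower [ 0.7238 -0.0843  0.0053]
```

Call:
arm_command --plan '[{"claw":1,"tx":-0.0003,"ty":0,"tz":0.0006,"ax":0,"ay":0,"az":0},{"claw":1,"tx":-0.0003,"ty":0,"tz":0.0006,"ax":0,"ay":0,"az":0},{"claw":1,"tx":-0.0003,"ty":0,"tz":0.0006,"ax":0,"ay":0,"az":0},{"claw":1,"tx":-0.0003,"ty":0,"tz":0.0006,"ax":0,"ay":0,"az":0},{"claw":1,"tx":-0.0003,"ty":0,"tz":0.0005,"ax":0,"ay":0,"az":0},{"claw":1,"tx":-0.0002,"ty":0,"tz":0.0004,"ax":0,"ay":0,"az":0},{"claw":1,"tx":-0.0002,"ty":0,"tz":0.0004,"ax":0,"ay":0,"az":0},{"claw":1,"tx":0,"ty":0,"tz":0,"ax":0,"ay":0,"az":0},{"claw":1,"tx":0,"ty":0,"tz":0,"ax":0,"ay":0,"az":0},{"claw":1,"tx":0,"ty":0,"tz":0,"ax":0,"ay":0,"az":0}]'

```text
clock: 21.52
tcp_pos: [0.7126, -0.083, 0.1566]
orientation: [3.006, -0.176, 0.786]
contact_force: [0.3, -0.1, -3.1]
grip_width: 0.0492
gripper_force: 47.6
```

Call:
arm_command --plan '[{"claw":1,"tx":-0.0002,"ty":0,"tz":0.0003,"ax":0,"ay":0,"az":0},{"claw":1,"tx":-0.0002,"ty":0,"tz":0.0003,"ax":0,"ay":0,"az":0},{"claw":1,"tx":-0.0002,"ty":0,"tz":0.0003,"ax":0,"ay":0,"az":0},{"claw":1,"tx":-0.0002,"ty":0,"tz":0.0003,"ax":0,"ay":0,"az":0},{"claw":1,"tx":-0.0002,"ty":0,"tz":0.0003,"ax":0,"ay":0,"az":0},{"claw":1,"tx":0,"ty":0,"tz":0,"ax":0,"ay":0,"az":0},{"claw":1,"tx":0,"ty":0,"tz":0,"ax":0,"ay":0,"az":0},{"claw":1,"tx":0,"ty":0,"tz":0,"ax":0,"ay":0,"az":0},{"claw":1,"tx":0,"ty":0,"tz":0,"ax":0,"ay":0,"az":0},{"claw":1,"tx":0,"ty":0,"tz":0,"ax":0,"ay":0,"az":0}]'

```text
clock: 22.35
tcp_pos: [0.7125, -0.083, 0.1548]
orientation: [3.006, -0.176, 0.786]
contact_force: [0.8, -0.3, -2.2]
grip_width: 0.0494
gripper_force: 47.9
```

```bash
python3 s5.py; python3 - <<'E'
from h import *
for c in('scene','top'):
    T=cam(c);im=r.grab_frame(c);print(find('bottle_standing_center',c,T),find('bottle_standing_tip',c,T))
    if c=='scene': save(cv2.resize(im[150:384,0:300],None,fx=2.5,fy=2.5,interpolation=cv2.INTER_CUBIC),'s4.png')
E
```

```text
t 22.35 q [-0.25  0.8   0.37  1.8  -1.29  0.19 -0.5 ] p [ 0.7125 -0.083   0.1548] tip [ 0.7966 -0.0928  0.0039] x [ 0.866 -0.102  0.489] z [ 0.486 -0.057 -0.872] F [ 0.8 -0.3 -2.2] w 0.0494 47.9
cap dir [-0.993  0.117  0.009] base lower edge [ 0.8388 -0.0978 -0.0015] cap-side lower [ 7.236e-01 -8.420e-02 -5.000e-04]
[(0.69, array([ 0.76  , -0.0873,  0.0212]))] [(0.56, array([ 0.6786, -0.0826,  0.0195]))]
[] [(0.62, array([ 5.834e-01,  1.296e-01, -2.000e-04]))]
```

View pics/s4.png

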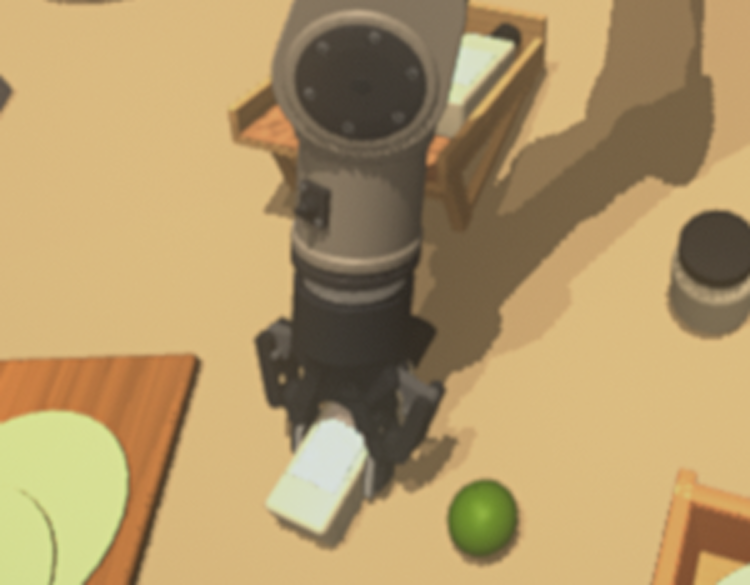

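The gripper holds the bottle lying cap-inward at about (325,475). It is clear of the lime at (482,518) and the board, and only just above the counter. I'll lower it to contact.

Call:
arm_command --plan '[{"claw":1,"tx":-0.0002,"ty":0,"tz":0.0003,"ax":0,"ay":0,"az":0},{"claw":1,"tx":-0.0002,"ty":0,"tz":0.0003,"ax":0,"ay":0,"az":0},{"claw":1,"tx":-0.0002,"ty":0,"tz":0.0003,"ax":0,"ay":0,"az":0},{"claw":1,"tx":-0.0002,"ty":0,"tz":0.0003,"ax":0,"ay":0,"az":0},{"claw":1,"tx":-0.0002,"ty":0,"tz":0.0003,"ax":0,"ay":0,"az":0},{"claw":1,"tx":0,"ty":0,"tz":0,"ax":0,"ay":0,"az":0},{"claw":1,"tx":0,"ty":0,"tz":0,"ax":0,"ay":0,"az":0},{"claw":1,"tx":0,"ty":0,"tz":0,"ax":0,"ay":0,"az":0},{"claw":1,"tx":0,"ty":0,"tz":0,"ax":0,"ay":0,"az":0},{"claw":1,"tx":0,"ty":0,"tz":0,"ax":0,"ay":0,"az":0}]'

```text
clock: 23.48
tcp_pos: [0.7128, -0.0832, 0.1543]
orientation: [3.005, -0.177, 0.789]
contact_force: [-5.8, 1.6, 7.7]
grip_width: 0.0497
gripper_force: 49.2
```

Call:
arm_command --plan '[{"claw":0.45,"tx":0,"ty":0,"tz":0,"ax":0,"ay":0,"az":0},{"claw":0.4,"tx":0,"ty":0,"tz":0,"ax":0,"ay":0,"az":0},{"claw":0.38,"tx":0,"ty":0,"tz":0,"ax":0,"ay":0,"az":0},{"claw":0.34,"tx":0,"ty":0,"tz":0,"ax":0,"ay":0,"az":0},{"claw":0.3,"tx":0,"ty":0,"tz":0,"ax":0,"ay":0,"az":0},{"claw":0.2,"tx":0,"ty":0,"tz":-0.003,"ax":0,"ay":0,"az":0},{"claw":0.2,"tx":0,"ty":0,"tz":-0.01,"ax":0,"ay":0,"az":0},{"claw":0.2,"tx":0,"ty":0,"tz":-0.02,"ax":0,"ay":0,"az":0},{"claw":0.2,"tx":0,"ty":0,"tz":-0.025,"ax":0,"ay":0,"az":0},{"claw":0.2,"tx":0,"ty":0,"tz":-0.02,"ax":0,"ay":0,"az":0}]'

```text
clock: 24.32
tcp_pos: [0.6735, -0.0788, 0.2225]
orientation: [3.006, -0.178, 0.786]
contact_force: [-0.3, 0.5, 0.6]
grip_width: 0.0688
gripper_force: 0.0
```

```bash
python3 - <<'E'
from s4 import *
st()
for c in('scene','top','wrist'):
    T=cam(c);r.grab_frame(c);print(c,find('bottle_standing_center',c,T),find('bottle_standing_tip',c,T))
# expected from the hold: base edge midpoint (.838,-.098), cap dir (-.993,.117)
B=np.array([.8385,-.098,0]); c=np.array([-.993,.117,0])
t=B+.018*c+[0,0,.016]; Rm=rot(-u,-c); A=tip(t+[0,0,.08],Rm,Ls); print(screw(now(),A,10)); 
E
```

```text
t 24.32 q [-0.38  0.68  0.54  1.9  -1.2   0.27 -0.61] p [ 0.6735 -0.0788  0.2225] tip [ 0.7577 -0.0886  0.0717] x [ 0.866 -0.103  0.49 ] z [ 0.486 -0.057 -0.872] F [-0.3  0.5  0.6] w 0.0688 0.0
scene [(0.69, array([ 0.7562, -0.0884,  0.0215]))] []
top [(0.56, array([ 0.7588, -0.0908,  0.0184]))] []
wrist [(0.74, array([ 0.7576, -0.0891,  0.0192]))] []
(10, array([ 0.0156,  0.    , -0.0002]), array([-0.  , -2.92,  0.  ]))
```

Call:
arm_command --plan '[{"claw":0.2,"tx":0.0156,"ty":0,"tz":-0.0002,"ax":0,"ay":-2.92,"az":0},{"claw":0.2,"tx":0.0156,"ty":0,"tz":-0.0002,"ax":0,"ay":-2.92,"az":0},{"claw":0.2,"tx":0.0156,"ty":0,"tz":-0.0002,"ax":0,"ay":-2.92,"az":0},{"claw":0.2,"tx":0.0156,"ty":0,"tz":-0.0002,"ax":0,"ay":-2.92,"az":0},{"claw":0.2,"tx":0.0156,"ty":0,"tz":-0.0002,"ax":0,"ay":-2.92,"az":0},{"claw":0.2,"tx":0.0156,"ty":0,"tz":-0.0002,"ax":0,"ay":-2.92,"az":0},{"claw":0.2,"tx":0.0156,"ty":0,"tz":-0.0002,"ax":0,"ay":-2.92,"az":0},{"claw":0.2,"tx":0.0156,"ty":0,"tz":-0.0002,"ax":0,"ay":-2.92,"az":0},{"claw":0.2,"tx":0.0156,"ty":0,"tz":-0.0002,"ax":0,"ay":-2.92,"az":0},{"claw":0.2,"tx":0.0156,"ty":0,"tz":-0.0002,"ax":0,"ay":-2.92,"az":0}]'

```text
clock: 25.6
tcp_pos: [0.8219, -0.0958, 0.265]
orientation: [-3.136, 0.184, 0.002]
contact_force: [0.1, 0.7, 0.4]
grip_width: 0.0685
gripper_force: 0.0
```

```bash
python3 - <<'E'
from s4 import *
st()
B=np.array([.8385,-.098,0]); c=np.array([-.993,.117,0])
t=B+.018*c+[0,0,.019]; Rm=rot(-u,-c); A=tip(t,Rm,Ls); print(screw(now(),A,10)); 
E
```

```text
t 25.6 q [-0.38  1.03  0.87  1.25 -0.78  1.2  -1.18] p [ 0.8219 -0.0958  0.265 ] tip [ 0.8216 -0.0958  0.092 ] x [ 0.993 -0.117 -0.002] z [-0.002  0.    -1.   ] F [0.1 0.7 0.4] w 0.0685 0.0
(10, array([-0.0001,  0.    ,  0.0077]), array([0.  , 0.01, 0.  ]))
```

Call:
arm_command --plan '[{"claw":0.2,"tx":0,"ty":0,"tz":0.01,"ax":0,"ay":0,"az":0},{"claw":0.2,"tx":0,"ty":0,"tz":0.012,"ax":0,"ay":0,"az":0},{"claw":0.2,"tx":0,"ty":0,"tz":0.012,"ax":0,"ay":0,"az":0},{"claw":0.2,"tx":0,"ty":0,"tz":0.012,"ax":0,"ay":0,"az":0},{"claw":0.2,"tx":0,"ty":0,"tz":0.012,"ax":0,"ay":0,"az":0},{"claw":0.2,"tx":0,"ty":0,"tz":0.01,"ax":0,"ay":0,"az":0},{"claw":0.25,"tx":0,"ty":0,"tz":0.006,"ax":0,"ay":0,"az":0},{"claw":0.3,"tx":0,"ty":0,"tz":0.003,"ax":0,"ay":0,"az":0},{"claw":0.34,"tx":0,"ty":0,"tz":0,"ax":0,"ay":0,"az":0},{"claw":0.37,"tx":0,"ty":0,"tz":0,"ax":0,"ay":0,"az":0}]'

```text
clock: 26.43
tcp_pos: [0.8214, -0.0958, 0.1893]
orientation: [3.136, -0.184, 0.004]
contact_force: [-0.5, -0.1, 0.1]
grip_width: 0.0537
gripper_force: 0.0
```

Call:
arm_command --plan '[{"claw":0.39,"tx":0,"ty":0,"tz":0,"ax":0,"ay":0,"az":0},{"claw":0.41,"tx":0,"ty":0,"tz":0,"ax":0,"ay":0,"az":0},{"claw":0.43,"tx":0,"ty":0,"tz":0,"ax":0,"ay":0,"az":0},{"claw":0.6,"tx":0,"ty":0,"tz":0,"ax":0,"ay":0,"az":0},{"claw":1,"tx":0,"ty":0,"tz":0,"ax":0,"ay":0,"az":0},{"claw":1,"tx":0,"ty":0,"tz":0,"ax":0,"ay":0,"az":0},{"claw":1,"tx":0,"ty":0,"tz":0,"ax":0,"ay":0,"az":0},{"claw":1,"tx":0,"ty":0,"tz":-0.003,"ax":0,"ay":0,"az":0},{"claw":1,"tx":0,"ty":0,"tz":-0.006,"ax":0,"ay":0,"az":0},{"claw":1,"tx":0,"ty":0,"tz":-0.01,"ax":0,"ay":0,"az":0}]' --squeeze 70

```text
clock: 27.27
tcp_pos: [0.8205, -0.0955, 0.2062]
orientation: [-3.135, 0.184, 0.002]
contact_force: [-0.9, -0.4, -3.4]
grip_width: 0.0486
gripper_force: 72.6
```

```bash
python3 - <<'E'
from s4 import *
st()
T=cam('wrist');r.grab_frame('wrist');print(find('bottle_standing_center','wrist',T),find('bottle_standing_tip','wrist',T))
T=cam('scene');r.grab_frame('scene');print(find('bottle_standing_center','scene',T),find('bottle_standing_tip','scene',T))
print(r.get_obs()['moment'])
E
```

```text
t 27.27 q [-0.37  1.08  0.83  1.28 -0.81  1.13 -1.16] p [ 0.8205 -0.0955  0.2062] tip [ 0.8202 -0.0953  0.0332] x [ 0.993 -0.117 -0.002] z [-0.001  0.001 -1.   ] F [-0.9 -0.4 -3.4] w 0.0486 72.6
[(0.56, array([ 0.759 , -0.086 ,  0.0341]))] []
[(0.72, array([ 0.7607, -0.086 ,  0.0365]))] [(0.93, array([ 0.6793, -0.0799,  0.0366]))]
[-0.02308091 -0.11381943 -0.02518825]
```

```bash
cat > s6.py <<'E'
from s4 import *
G=.0182; Rm=rot(-RK[:,2],RK[:,0])
def H(X,zz,dy=0): return tip(rk([X,dy,G+zz]),Rm,Ls)
E
python3 - <<'E'
from s6 import *
T=now(); L=T.copy(); L[2,3]+=.15; Hh=H(.187,.065)
s=screw(L,Hh,20); print(screw(T,L,10),s)
base=np.array([.018,0,Ls+G]); cap=np.array([.018-.16,0,Ls-.0])
for row in path(L,*s,[base,cap])[::4]: print(row,[np.round(RK.T@(np.array(q)-O),3).tolist() for q in row])
E
```

```text
(10, array([ 0.   , -0.   , -0.015]), array([-0.,  0.,  0.])) (20, array([-0.0165,  0.005 , -0.0014]), array([ 0.06,  1.  , -0.32]))
[[0.839, -0.098, 0.17], [0.68, -0.079, 0.188]] [[0.462, 0.077, -0.019], [0.318, 0.096, 0.052]]
[[0.784, -0.111, 0.176], [0.624, -0.095, 0.183]] [[0.412, 0.064, 0.005], [0.264, 0.079, 0.067]]
[[0.73, -0.125, 0.177], [0.569, -0.113, 0.173]] [[0.362, 0.05, 0.025], [0.209, 0.061, 0.076]]
[[0.675, -0.14, 0.175], [0.515, -0.132, 0.16]] [[0.31, 0.035, 0.042], [0.154, 0.042, 0.082]]
[[0.621, -0.157, 0.17], [0.463, -0.152, 0.143]] [[0.257, 0.017, 0.055], [0.099, 0.022, 0.084]]
[[0.568, -0.174, 0.16], [0.412, -0.174, 0.122]] [[0.204, 0.0, 0.064], [0.044, -0.0, 0.082]]
```

Call:
arm_command --plan '[{"claw":1,"tx":0,"ty":0,"tz":-0.01,"ax":0,"ay":0,"az":0},{"claw":1,"tx":0,"ty":0,"tz":-0.015,"ax":0,"ay":0,"az":0},{"claw":1,"tx":0,"ty":0,"tz":-0.018,"ax":0,"ay":0,"az":0},{"claw":1,"tx":0,"ty":0,"tz":-0.018,"ax":0,"ay":0,"az":0},{"claw":1,"tx":0,"ty":0,"tz":-0.018,"ax":0,"ay":0,"az":0},{"claw":1,"tx":0,"ty":0,"tz":-0.018,"ax":0,"ay":0,"az":0},{"claw":1,"tx":0,"ty":0,"tz":-0.018,"ax":0,"ay":0,"az":0},{"claw":1,"tx":0,"ty":0,"tz":-0.018,"ax":0,"ay":0,"az":0},{"claw":1,"tx":0,"ty":0,"tz":-0.012,"ax":0,"ay":0,"az":0},{"claw":1,"tx":0,"ty":0,"tz":-0.005,"ax":0,"ay":0,"az":0}]'

```text
clock: 28.4
tcp_pos: [0.8212, -0.0963, 0.3619]
orientation: [3.136, -0.184, 0.009]
contact_force: [0.2, -0.4, -1.9]
grip_width: 0.0488
gripper_force: 72.9
```

Call:
arm_command --plan '[{"claw":1,"tx":-0.0165,"ty":0.005,"tz":-0.0014,"ax":0.06,"ay":1,"az":-0.32},{"claw":1,"tx":-0.0165,"ty":0.005,"tz":-0.0014,"ax":0.06,"ay":1,"az":-0.32},{"claw":1,"tx":-0.0165,"ty":0.005,"tz":-0.0014,"ax":0.06,"ay":1,"az":-0.32},{"claw":1,"tx":-0.0165,"ty":0.005,"tz":-0.0014,"ax":0.06,"ay":1,"az":-0.32},{"claw":1,"tx":-0.0165,"ty":0.005,"tz":-0.0014,"ax":0.06,"ay":1,"az":-0.32},{"claw":1,"tx":-0.0165,"ty":0.005,"tz":-0.0014,"ax":0.06,"ay":1,"az":-0.32},{"claw":1,"tx":-0.0165,"ty":0.005,"tz":-0.0014,"ax":0.06,"ay":1,"az":-0.32},{"claw":1,"tx":-0.0165,"ty":0.005,"tz":-0.0014,"ax":0.06,"ay":1,"az":-0.32},{"claw":1,"tx":-0.0165,"ty":0.005,"tz":-0.0014,"ax":0.06,"ay":1,"az":-0.32},{"claw":1,"tx":-0.0165,"ty":0.005,"tz":-0.0014,"ax":0.06,"ay":1,"az":-0.32}]'

```text
clock: 29.23
tcp_pos: [0.6505, -0.1305, 0.3582]
orientation: [-3.127, 0.095, -0.277]
contact_force: [0.8, 0.4, -2.6]
grip_width: 0.0486
gripper_force: 72.8
```

```bash
python3 - <<'E'
from s6 import *
st();print(tor(),screw(now(),H(.187,.065),10))
E
```

```text
t 29.23 q [-0.54  0.65  0.97  1.74 -0.73  0.93 -0.93] p [ 0.6505 -0.1305  0.3582] tip [ 0.6809 -0.1312  0.1879] x [ 0.983 -0.06   0.176] z [ 0.176 -0.005 -0.984] F [ 0.8  0.4 -2.6] w 0.0486 72.8
[0.3195 0.0434 0.0517] (10, array([-0.0163,  0.0049, -0.0014]), array([ 0.05,  0.99, -0.33]))
```

Call:
arm_command --plan '[{"claw":1,"tx":-0.0163,"ty":0.0049,"tz":-0.0014,"ax":0.05,"ay":0.99,"az":-0.33},{"claw":1,"tx":-0.0163,"ty":0.0049,"tz":-0.0014,"ax":0.05,"ay":0.99,"az":-0.33},{"claw":1,"tx":-0.0163,"ty":0.0049,"tz":-0.0014,"ax":0.05,"ay":0.99,"az":-0.33},{"claw":1,"tx":-0.0163,"ty":0.0049,"tz":-0.0014,"ax":0.05,"ay":0.99,"az":-0.33},{"claw":1,"tx":-0.0163,"ty":0.0049,"tz":-0.0014,"ax":0.05,"ay":0.99,"az":-0.33},{"claw":1,"tx":-0.0163,"ty":0.0049,"tz":-0.0014,"ax":0.05,"ay":0.99,"az":-0.33},{"claw":1,"tx":-0.0163,"ty":0.0049,"tz":-0.0014,"ax":0.05,"ay":0.99,"az":-0.33},{"claw":1,"tx":-0.0163,"ty":0.0049,"tz":-0.0014,"ax":0.05,"ay":0.99,"az":-0.33},{"claw":1,"tx":-0.0163,"ty":0.0049,"tz":-0.0014,"ax":0.05,"ay":0.99,"az":-0.33},{"claw":1,"tx":-0.0163,"ty":0.0049,"tz":-0.0014,"ax":0.05,"ay":0.99,"az":-0.33}]'

```text
clock: 30.07
tcp_pos: [0.4878, -0.1739, 0.3306]
orientation: [3.093, -0.004, 0.547]
contact_force: [0.1, -0.5, -3.2]
grip_width: 0.0486
gripper_force: 72.9
```

```bash
python3 - <<'E'
from s6 import *
st();print(tor(),screw(now(),H(.187,.04),10))
T=cam('wrist');im=r.grab_frame('wrist');np.save('w5T.npy',T)
T2=cam('scene');r.grab_frame('scene');print(find('bottle_standing_center','scene',T2),find('bottle_standing_tip','scene',T2),'expect',H(.187,.065)@np.r_[.018-.08,0,Ls+G-.02,1])
save(cv2.resize(im[184:340,120:340],None,fx=3.5,fy=3.5,interpolation=cv2.INTER_CUBIC),'w5.png')
E
```

```text
t 30.07 q [-0.51  0.36  0.92  2.16 -0.81  0.56 -0.58] p [ 0.4878 -0.1739  0.3306] tip [ 0.5471 -0.1741  0.1681] x [ 0.939 -0.002  0.343] z [ 0.343 -0.001 -0.939] F [ 0.1 -0.5 -3.2] w 0.0486 72.9
[1.871e-01 1.000e-04 7.890e-02] (10, array([0.    , 0.    , 0.0025]), array([ 0.  , -0.01,  0.  ]))
[(0.63, array([ 0.4803, -0.1768,  0.1468]))] [(0.82, array([ 0.4077, -0.1773,  0.1204]))] expect [ 0.48668947 -0.17406517  0.15262639  1.        ]
```

View pics/w5.png

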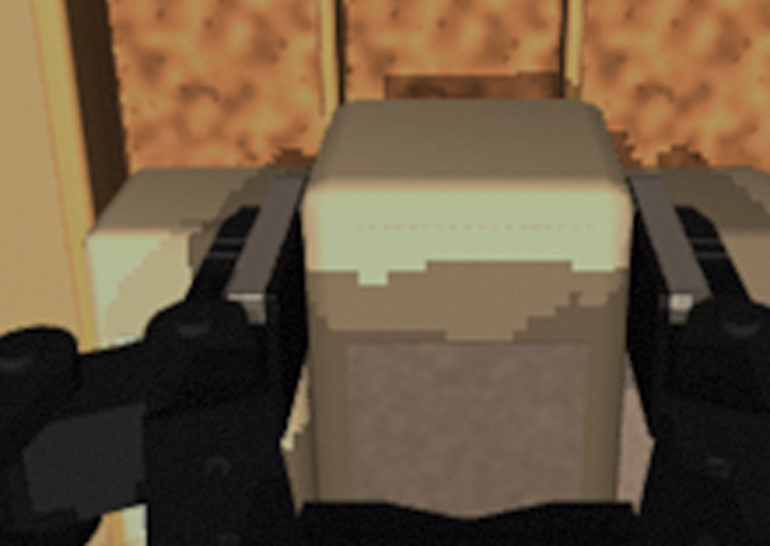

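The gripped base (crop columns ~305–630) sits about 4 mm to the right of the lane's middle (dividers at columns ~329 and 573). I'll shift about 3 mm left, lower part-way and check again.

Call:
arm_command --plan '[{"claw":1,"tx":0,"ty":-0.001,"tz":0,"ax":0,"ay":0,"az":0},{"claw":1,"tx":0,"ty":-0.001,"tz":0.003,"ax":0,"ay":0,"az":0},{"claw":1,"tx":0,"ty":-0.001,"tz":0.004,"ax":0,"ay":0,"az":0},{"claw":1,"tx":0,"ty":0,"tz":0.005,"ax":0,"ay":0,"az":0},{"claw":1,"tx":0,"ty":0,"tz":0.005,"ax":0,"ay":0,"az":0},{"claw":1,"tx":0,"ty":0,"tz":0.005,"ax":0,"ay":0,"az":0},{"claw":1,"tx":0,"ty":0,"tz":0.005,"ax":0,"ay":0,"az":0},{"claw":1,"tx":0,"ty":0,"tz":0.005,"ax":0,"ay":0,"az":0},{"claw":1,"tx":0,"ty":0,"tz":0.003,"ax":0,"ay":0,"az":0},{"claw":1,"tx":0,"ty":0,"tz":0,"ax":0,"ay":0,"az":0}]'

```text
clock: 31.1
tcp_pos: [0.501, -0.1708, 0.2971]
orientation: [3.093, -0.004, 0.544]
contact_force: [0.1, -0.1, -3.0]
grip_width: 0.0486
gripper_force: 73.0
```

```bash
python3 - <<'E'
from s6 import *
st();print(tor())
im=r.grab_frame('wrist'); W=cv2.resize(im[190:260,150:320],None,fx=4.6,fy=4.6,interpolation=cv2.INTER_CUBIC)
s=r.grab_frame('scene'); S=cv2.resize(s[140:240,90:230],None,fx=2.7,fy=2.7,interpolation=cv2.INTER_CUBIC)
M=np.zeros((600,790,3),np.uint8);M[:W.shape[0],:W.shape[1]]=W;M[325:325+S.shape[0],:S.shape[1]]=S; save(M,'w6.png')
E
```

```text
t 31.1 q [-0.42  0.42  0.82  2.16 -0.92  0.51 -0.5 ] p [ 0.501  -0.1708  0.2971] tip [ 0.5601 -0.1711  0.1345] x [ 0.94  -0.002  0.341] z [ 0.341 -0.002 -0.94 ] F [ 0.1 -0.1 -3. ] w 0.0486 73.0
[0.1878 0.0032 0.0429]
```

View pics/w6.png

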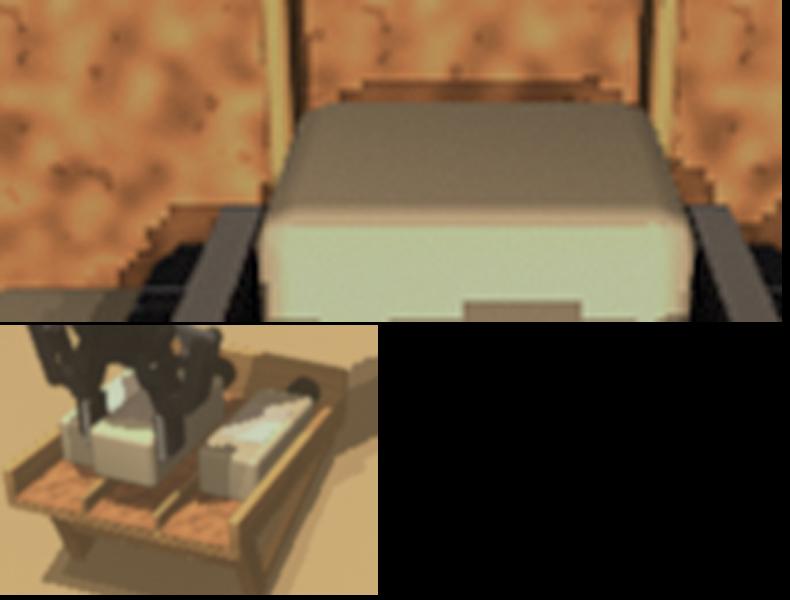

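The lane's middle is at column ~470 and the bottle's at ~477. Corrected for depth that leaves about 1 mm, so I'll shift 1 mm and lower.

Call:
arm_command --plan '[{"claw":1,"tx":0,"ty":-0.001,"tz":0,"ax":0,"ay":0,"az":0},{"claw":1,"tx":0,"ty":0,"tz":0.003,"ax":0,"ay":0,"az":0},{"claw":1,"tx":0,"ty":0,"tz":0.003,"ax":0,"ay":0,"az":0},{"claw":1,"tx":0,"ty":0,"tz":0.003,"ax":0,"ay":0,"az":0},{"claw":1,"tx":0,"ty":0,"tz":0.003,"ax":0,"ay":0,"az":0},{"claw":1,"tx":0,"ty":0,"tz":0.003,"ax":0,"ay":0,"az":0},{"claw":1,"tx":0,"ty":0,"tz":0.003,"ax":0,"ay":0,"az":0},{"claw":1,"tx":0,"ty":0,"tz":0.002,"ax":0,"ay":0,"az":0},{"claw":1,"tx":0,"ty":0,"tz":0.001,"ax":0,"ay":0,"az":0},{"claw":1,"tx":0,"ty":0,"tz":0,"ax":0,"ay":0,"az":0}]'

```text
clock: 32.03
tcp_pos: [0.5082, -0.1699, 0.2779]
orientation: [3.093, -0.004, 0.545]
contact_force: [-0.1, -0.3, -2.6]
grip_width: 0.0488
gripper_force: 73.0
```

Call:
arm_command --plan '[{"claw":1,"tx":0,"ty":0,"tz":0.0005,"ax":0,"ay":0,"az":0},{"claw":1,"tx":0,"ty":0,"tz":0.0005,"ax":0,"ay":0,"az":0},{"claw":1,"tx":0,"ty":0,"tz":0.0005,"ax":0,"ay":0,"az":0},{"claw":1,"tx":0,"ty":0,"tz":0.0005,"ax":0,"ay":0,"az":0},{"claw":1,"tx":0,"ty":0,"tz":0.0005,"ax":0,"ay":0,"az":0},{"claw":1,"tx":0,"ty":0,"tz":0.0005,"ax":0,"ay":0,"az":0},{"claw":1,"tx":0,"ty":0,"tz":0.0005,"ax":0,"ay":0,"az":0},{"claw":1,"tx":0,"ty":0,"tz":0.0005,"ax":0,"ay":0,"az":0},{"claw":1,"tx":0,"ty":0,"tz":0,"ax":0,"ay":0,"az":0},{"claw":1,"tx":0,"ty":0,"tz":0,"ax":0,"ay":0,"az":0}]'

```text
clock: 32.87
tcp_pos: [0.5096, -0.1698, 0.2743]
orientation: [3.093, -0.004, 0.546]
contact_force: [-0.2, -0.7, -2.9]
grip_width: 0.0487
gripper_force: 73.0
```

```bash
python3 - <<'E'
from s6 import *
st();print(tor(), r.get_obs()['moment'])
E
```

```text
t 32.87 q [-0.36  0.46  0.74  2.15 -1.    0.48 -0.43] p [ 0.5096 -0.1698  0.2743] tip [ 0.5688 -0.1701  0.1118] x [ 0.94  -0.002  0.342] z [ 0.342 -0.002 -0.94 ] F [-0.2 -0.7 -2.9] w 0.0487 73.0
[0.1882 0.0042 0.0185] [0.00338277 0.39632724 0.02812411]
```

Call:
arm_command --plan '[{"claw":1,"tx":0,"ty":0,"tz":0.0005,"ax":0,"ay":0,"az":0},{"claw":1,"tx":0,"ty":0,"tz":0.0005,"ax":0,"ay":0,"az":0},{"claw":1,"tx":0,"ty":0,"tz":0.0005,"ax":0,"ay":0,"az":0},{"claw":1,"tx":0,"ty":0,"tz":0.0005,"ax":0,"ay":0,"az":0},{"claw":1,"tx":0,"ty":0,"tz":0.0005,"ax":0,"ay":0,"az":0},{"claw":1,"tx":0,"ty":0,"tz":0.0005,"ax":0,"ay":0,"az":0},{"claw":1,"tx":0,"ty":0,"tz":0.0003,"ax":0,"ay":0,"az":0},{"claw":1,"tx":0,"ty":0,"tz":0,"ax":0,"ay":0,"az":0},{"claw":1,"tx":0,"ty":0,"tz":0,"ax":0,"ay":0,"az":0},{"claw":1,"tx":0,"ty":0,"tz":0,"ax":0,"ay":0,"az":0}]'

```text
clock: 33.7
tcp_pos: [0.5101, -0.1702, 0.2725]
orientation: [-3.092, 0.005, -0.548]
contact_force: [-13.4, 4.9, 21.6]
grip_width: 0.0484
gripper_force: 76.3
```

Call:
arm_command --plan '[{"claw":1,"tx":0,"ty":0,"tz":-0.0005,"ax":0,"ay":0,"az":0},{"claw":1,"tx":0,"ty":0,"tz":-0.0005,"ax":0,"ay":0,"az":0},{"claw":1,"tx":0,"ty":0,"tz":-0.0002,"ax":0,"ay":0,"az":0},{"claw":1,"tx":0,"ty":0,"tz":0,"ax":0,"ay":0,"az":0},{"claw":1,"tx":0,"ty":0,"tz":0,"ax":0,"ay":0,"az":0},{"claw":1,"tx":0,"ty":0,"tz":0,"ax":0,"ay":0,"az":0},{"claw":1,"tx":0,"ty":0,"tz":0,"ax":0,"ay":0,"az":0},{"claw":1,"tx":0,"ty":0,"tz":0,"ax":0,"ay":0,"az":0},{"claw":1,"tx":0,"ty":0,"tz":0,"ax":0,"ay":0,"az":0},{"claw":1,"tx":0,"ty":0,"tz":0,"ax":0,"ay":0,"az":0}]'

```text
clock: 34.53
tcp_pos: [0.5102, -0.17, 0.2726]
orientation: [3.093, -0.005, 0.546]
contact_force: [-4.9, 2.2, 6.8]
grip_width: 0.0482
gripper_force: 74.2
```

```bash
python3 - <<'E'
from s6 import *
st();print(tor(), r.get_obs()['moment'])
T2=cam('scene');r.grab_frame('scene');
for t in('bottle_standing_center','bottle_standing_tip','bottle_home_center'):
    print([(a,np.round(RK.T@(p-O),3)) for a,p in find(t,'scene',T2)])
E
```

```text
t 34.53 q [-0.36  0.47  0.74  2.15 -1.    0.48 -0.43] p [ 0.5102 -0.17    0.2726] tip [ 0.5695 -0.1702  0.1101] x [ 0.939 -0.003  0.343] z [ 0.343 -0.001 -0.939] F [-4.9  2.2  6.8] w 0.0482 74.2
[0.1882 0.0042 0.0167] [0.46395859 0.84174366 0.13648857]
[(0.88, array([0.123, 0.006, 0.018]))]
[(0.87, array([0.045, 0.001, 0.017]))]
[(0.89, array([0.082, 0.059, 0.016]))]
```

Call:
arm_command --plan '[{"claw":0.45,"tx":0,"ty":0,"tz":0,"ax":0,"ay":0,"az":0},{"claw":0.42,"tx":0,"ty":0,"tz":0,"ax":0,"ay":0,"az":0},{"claw":0.4,"tx":0,"ty":0,"tz":0,"ax":0,"ay":0,"az":0},{"claw":0.37,"tx":0,"ty":0,"tz":0,"ax":0,"ay":0,"az":0},{"claw":0.32,"tx":0,"ty":0,"tz":0,"ax":0,"ay":0,"az":0},{"claw":0.28,"tx":0,"ty":0,"tz":-0.002,"ax":0,"ay":0,"az":0},{"claw":0.25,"tx":0,"ty":0,"tz":-0.006,"ax":0,"ay":0,"az":0},{"claw":0.25,"tx":0,"ty":0,"tz":-0.015,"ax":0,"ay":0,"az":0},{"claw":0.25,"tx":0,"ty":0,"tz":-0.02,"ax":0,"ay":0,"az":0},{"claw":0.25,"tx":0,"ty":0,"tz":-0.02,"ax":0,"ay":0,"az":0}]'

```text
clock: 35.57
tcp_pos: [0.4882, -0.17, 0.3323]
orientation: [3.093, -0.005, 0.544]
contact_force: [0.4, 0.1, 1.1]
grip_width: 0.064
gripper_force: 0.0
```

```bash
python3 - <<'E'
from s6 import *
st();print(tor())
for c in('scene','top'):
  T2=cam(c);r.grab_frame(c)
  for t in('bottle_standing_center','bottle_standing_tip','bottle_home_center','bottle_stuck_center'):
    print(c,t,[(a,np.round(RK.T@(p-O),3)) for a,p in find(t,c,T2)])
E
```

```text
t 35.57 q [-0.52  0.35  0.93  2.16 -0.8   0.56 -0.6 ] p [ 0.4882 -0.17    0.3323] tip [ 0.5472 -0.1703  0.1697] x [ 0.94  -0.003  0.342] z [ 0.342 -0.002 -0.94 ] F [0.4 0.1 1.1] w 0.064 0.0
[0.1877 0.0039 0.0803]
scene bottle_standing_center [(0.85, array([0.124, 0.003, 0.016]))]
scene bottle_standing_tip [(0.95, array([0.042, 0.003, 0.02 ]))]
scene bottle_home_center [(0.8, array([0.084, 0.06 , 0.016]))]
scene bottle_stuck_center [(0.63, array([ 0.079, -0.054,  0.02 ])), (0.35, array([ 0.001,  0.002, -0.004]))]
top bottle_standing_center [(0.77, array([0.125, 0.001, 0.02 ]))]
top bottle_standing_tip [(0.6, array([-0.001, -0.057,  0.022])), (0.58, array([0.046, 0.003, 0.018]))]
top bottle_home_center [(0.79, array([0.081, 0.067, 0.019]))]
top bottle_stuck_center [(0.69, array([ 0.075, -0.052,  0.022]))]
```

Call:
arm_command --plan '[{"claw":0.6,"tx":0.012,"ty":0,"tz":0,"ax":0,"ay":0,"az":0},{"claw":1,"tx":0.013,"ty":0,"tz":0,"ax":0,"ay":0,"az":0},{"claw":1,"tx":0.014,"ty":0,"tz":0,"ax":0,"ay":0,"az":0},{"claw":1,"tx":0,"ty":0,"tz":0.005,"ax":0,"ay":0,"az":0},{"claw":1,"tx":0,"ty":0,"tz":0.012,"ax":0,"ay":0,"az":0},{"claw":1,"tx":0,"ty":0,"tz":0.012,"ax":0,"ay":0,"az":0},{"claw":1,"tx":0,"ty":0,"tz":0.012,"ax":0,"ay":0,"az":0},{"claw":1,"tx":0,"ty":0,"tz":0.012,"ax":0,"ay":0,"az":0},{"claw":1,"tx":0,"ty":0,"tz":0.008,"ax":0,"ay":0,"az":0},{"claw":1,"tx":0,"ty":0,"tz":0,"ax":0,"ay":0,"az":0}]'

```text
clock: 36.9
tcp_pos: [0.5456, -0.1697, 0.2856]
orientation: [3.094, -0.004, 0.541]
contact_force: [-0.3, -0.7, 0.3]
grip_width: -0.0003
gripper_force: 0.0
```

```bash
python3 - <<'E'
from s6 import *
st();print(tor())
E
```

```text
t 36.9 q [-0.39  0.51  0.78  2.07 -0.96  0.54 -0.51] p [ 0.5456 -0.1697  0.2856] tip [ 0.6043 -0.1699  0.1229] x [ 0.941 -0.003  0.339] z [ 0.339 -0.001 -0.941] F [-0.3 -0.7  0.3] w -0.0003 0.0
[0.2253 0.0045 0.0168]
```

Call:
arm_command --plan '[{"claw":1,"tx":-0.003,"ty":0,"tz":0,"ax":0,"ay":0,"az":0},{"claw":1,"tx":-0.003,"ty":0,"tz":0,"ax":0,"ay":0,"az":0},{"claw":1,"tx":-0.002,"ty":0,"tz":0,"ax":0,"ay":0,"az":0},{"claw":1,"tx":-0.002,"ty":0,"tz":0,"ax":0,"ay":0,"az":0},{"claw":1,"tx":-0.0025,"ty":0,"tz":0,"ax":0,"ay":0,"az":0},{"claw":1,"tx":-0.0025,"ty":0,"tz":0,"ax":0,"ay":0,"az":0},{"claw":1,"tx":-0.0025,"ty":0,"tz":0,"ax":0,"ay":0,"az":0},{"claw":1,"tx":-0.0025,"ty":0,"tz":0,"ax":0,"ay":0,"az":0},{"claw":1,"tx":-0.0025,"ty":0,"tz":0,"ax":0,"ay":0,"az":0},{"claw":1,"tx":-0.0025,"ty":0,"tz":0,"ax":0,"ay":0,"az":0}]'

```text
clock: 37.73
tcp_pos: [0.5226, -0.1699, 0.2791]
orientation: [3.092, -0.004, 0.546]
contact_force: [0.3, -0.4, 0.8]
grip_width: 0.0001
gripper_force: 0.6
```

Call:
arm_command --plan '[{"claw":1,"tx":-0.0025,"ty":0,"tz":0,"ax":0,"ay":0,"az":0},{"claw":1,"tx":-0.0025,"ty":0,"tz":0,"ax":0,"ay":0,"az":0},{"claw":1,"tx":-0.0025,"ty":0,"tz":0,"ax":0,"ay":0,"az":0},{"claw":1,"tx":-0.0025,"ty":0,"tz":0,"ax":0,"ay":0,"az":0},{"claw":1,"tx":-0.0025,"ty":0,"tz":0,"ax":0,"ay":0,"az":0},{"claw":1,"tx":-0.0025,"ty":0,"tz":0,"ax":0,"ay":0,"az":0},{"claw":1,"tx":-0.0025,"ty":0,"tz":0,"ax":0,"ay":0,"az":0},{"claw":1,"tx":-0.002,"ty":0,"tz":0,"ax":0,"ay":0,"az":0},{"claw":1,"tx":-0.0015,"ty":0,"tz":0,"ax":0,"ay":0,"az":0},{"claw":1,"tx":-0.001,"ty":0,"tz":0,"ax":0,"ay":0,"az":0}]'

```text
clock: 38.57
tcp_pos: [0.5019, -0.1698, 0.2714]
orientation: [3.093, -0.004, 0.546]
contact_force: [1.2, -0.1, 0.7]
grip_width: -0.0004
gripper_force: 0.5
```

```bash
python3 - <<'E'
from s6 import *
st();print(tor())
E
```

```text
t 38.57 q [-0.35  0.46  0.73  2.17 -1.01  0.47 -0.42] p [ 0.5019 -0.1698  0.2714] tip [ 0.5611 -0.1701  0.1089] x [ 0.94  -0.002  0.342] z [ 0.342 -0.002 -0.94 ] F [ 1.2 -0.1  0.7] w -0.0004 0.5
[0.1799 0.0042 0.0185]
```

Call:
arm_command --plan '[{"claw":1,"tx":-0.0006,"ty":0,"tz":0,"ax":0,"ay":0,"az":0},{"claw":1,"tx":-0.0006,"ty":0,"tz":0,"ax":0,"ay":0,"az":0},{"claw":1,"tx":-0.0006,"ty":0,"tz":0,"ax":0,"ay":0,"az":0},{"claw":1,"tx":-0.0006,"ty":0,"tz":0,"ax":0,"ay":0,"az":0},{"claw":1,"tx":-0.0006,"ty":0,"tz":0,"ax":0,"ay":0,"az":0},{"claw":1,"tx":-0.0006,"ty":0,"tz":0,"ax":0,"ay":0,"az":0},{"claw":1,"tx":-0.0006,"ty":0,"tz":0,"ax":0,"ay":0,"az":0},{"claw":1,"tx":-0.0006,"ty":0,"tz":0,"ax":0,"ay":0,"az":0},{"claw":1,"tx":-0.0006,"ty":0,"tz":0,"ax":0,"ay":0,"az":0},{"claw":1,"tx":-0.0006,"ty":0,"tz":0,"ax":0,"ay":0,"az":0}]'

```text
clock: 39.4
tcp_pos: [0.4964, -0.1698, 0.2695]
orientation: [3.093, -0.004, 0.546]
contact_force: [0.5, -0.6, 1.3]
grip_width: 0.0001
gripper_force: 0.5
```

Call:
arm_command --plan '[{"claw":1,"tx":-0.0003,"ty":0,"tz":0,"ax":0,"ay":0,"az":0},{"claw":1,"tx":-0.0003,"ty":0,"tz":0,"ax":0,"ay":0,"az":0},{"claw":1,"tx":-0.0003,"ty":0,"tz":0,"ax":0,"ay":0,"az":0},{"claw":1,"tx":-0.0003,"ty":0,"tz":0,"ax":0,"ay":0,"az":0},{"claw":1,"tx":-0.0003,"ty":0,"tz":0,"ax":0,"ay":0,"az":0},{"claw":1,"tx":-0.0003,"ty":0,"tz":0,"ax":0,"ay":0,"az":0},{"claw":1,"tx":0,"ty":0,"tz":0,"ax":0,"ay":0,"az":0},{"claw":1,"tx":0,"ty":0,"tz":0,"ax":0,"ay":0,"az":0},{"claw":1,"tx":0,"ty":0,"tz":0,"ax":0,"ay":0,"az":0},{"claw":1,"tx":0,"ty":0,"tz":0,"ax":0,"ay":0,"az":0}]'

```text
clock: 40.23
tcp_pos: [0.4947, -0.1698, 0.2688]
orientation: [3.093, -0.004, 0.546]
contact_force: [0.9, 0.2, 0.8]
grip_width: -0.0002
gripper_force: 0.3
```

```bash
python3 - <<'E'
from s6 import *
st();print(tor())
E
```

```text
t 40.23 q [-0.35  0.45  0.72  2.19 -1.02  0.45 -0.4 ] p [ 0.4947 -0.1698  0.2688] tip [ 0.5539 -0.1701  0.1062] x [ 0.94  -0.002  0.342] z [ 0.342 -0.002 -0.94 ] F [0.9 0.2 0.8] w -0.0002 0.3
[0.1723 0.0042 0.0184]
```

Call:
arm_command --plan '[{"claw":1,"tx":-0.0003,"ty":0,"tz":0,"ax":0,"ay":0,"az":0},{"claw":1,"tx":-0.0003,"ty":0,"tz":0,"ax":0,"ay":0,"az":0},{"claw":1,"tx":-0.0003,"ty":0,"tz":0,"ax":0,"ay":0,"az":0},{"claw":1,"tx":-0.0002,"ty":0,"tz":0,"ax":0,"ay":0,"az":0},{"claw":1,"tx":-0.0002,"ty":0,"tz":0,"ax":0,"ay":0,"az":0},{"claw":1,"tx":-0.0002,"ty":0,"tz":0,"ax":0,"ay":0,"az":0},{"claw":1,"tx":0,"ty":0,"tz":0,"ax":0,"ay":0,"az":0},{"claw":1,"tx":0,"ty":0,"tz":0,"ax":0,"ay":0,"az":0},{"claw":1,"tx":0,"ty":0,"tz":0,"ax":0,"ay":0,"az":0},{"claw":1,"tx":0,"ty":0,"tz":0,"ax":0,"ay":0,"az":0}]'

```text
clock: 41.07
tcp_pos: [0.4939, -0.1698, 0.2687]
orientation: [3.092, -0.004, 0.548]
contact_force: [5.3, -0.2, 1.3]
grip_width: -0.0001
gripper_force: 2.5
```

Call:
arm_command --plan '[{"claw":1,"tx":0.003,"ty":0,"tz":0,"ax":0,"ay":0,"az":0},{"claw":1,"tx":0.007,"ty":0,"tz":0,"ax":0,"ay":0,"az":0},{"claw":1,"tx":0.008,"ty":0,"tz":-0.005,"ax":0,"ay":0,"az":0},{"claw":1,"tx":0.01,"ty":0,"tz":-0.02,"ax":0,"ay":0,"az":0},{"claw":1,"tx":0.015,"ty":0,"tz":-0.025,"ax":0,"ay":0,"az":0},{"claw":1,"tx":0.02,"ty":0,"tz":-0.03,"ax":0,"ay":0,"az":0},{"claw":1,"tx":0.02,"ty":0,"tz":-0.03,"ax":0,"ay":0,"az":0},{"claw":1,"tx":0.02,"ty":0,"tz":-0.03,"ax":0,"ay":0,"az":0},{"claw":1,"tx":0.01,"ty":0,"tz":-0.015,"ax":0,"ay":0,"az":0},{"claw":1,"tx":0,"ty":0,"tz":0,"ax":0,"ay":0,"az":0}]'

```text
clock: 41.9
tcp_pos: [0.5481, -0.1703, 0.4567]
orientation: [3.089, -0.003, 0.554]
contact_force: [0.5, 0.3, 0.3]
grip_width: 0.0001
gripper_force: 0.0
```

```bash
python3 - <<'E'
from s6 import *
st()
for c in('scene','top'):
  T2=cam(c);im=r.grab_frame(c)
  if c=='scene': save(cv2.resize(im[130:250,80:230],None,fx=4,fy=4,interpolation=cv2.INTER_CUBIC),'s9.png')
  for t in('bottle_standing_center','bottle_standing_tip','bottle_home_center','bottle_stuck_center','bottle_stuck_tip'):
    print(c,t,[(a,np.round(RK.T@(p-O),3)) for a,p in find(t,c,T2)])
E
```

```text
t 41.9 q [-0.69  0.32  1.13  1.91 -0.58  0.82 -0.86] p [ 0.5481 -0.1703  0.4567] tip [ 0.6083 -0.1709  0.2945] x [ 0.938 -0.001  0.348] z [ 0.348 -0.003 -0.938] F [0.5 0.3 0.3] w 0.0001 0.0
scene bottle_standing_center [(0.66, array([0.081, 0.003, 0.021])), (0.26, array([-0.   ,  0.   , -0.002]))]
scene bottle_standing_tip [(0.78, array([-0.002,  0.004,  0.019]))]
scene bottle_home_center [(0.56, array([0.084, 0.059, 0.016]))]
scene bottle_stuck_center [(0.97, array([ 0.073, -0.055,  0.021]))]
scene bottle_stuck_tip [(0.61, array([ 0.   , -0.054,  0.02 ])), (0.29, array([0.077, 0.002, 0.017]))]
top bottle_standing_center [(0.62, array([ 0.081, -0.001,  0.021])), (0.42, array([ 0.076, -0.053,  0.022]))]
top bottle_standing_tip []
top bottle_home_center [(0.71, array([0.081, 0.063, 0.02 ]))]
top bottle_stuck_center [(0.66, array([ 0.076, -0.05 ,  0.021]))]
top bottle_stuck_tip [(0.9, array([-0.001, -0.057,  0.021]))]
```

View pics/s9.png

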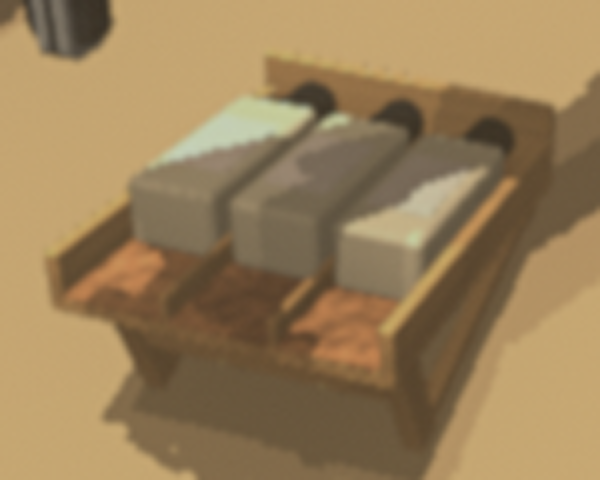

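All three bottles lie flat side by side with their caps at the stop (bases at about (175,225), (280,245) and (380,265)), and the gripper is clear of them.

```bash
python3 -c "
from bench import r
print(r.hand_in())"
```

```text
the job is handed in; nothing more can be done
None
```

Both bottles are home: the hung-up one in the right lane and the standing one in the middle lane, each lying flat with its cap against the low stop. The standing bottle was set down briefly on the counter to change grip, and the job was handed in at about 42 s.

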